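# Clear broken porcelain from under the evaporator head

### The job

A porcelain mortar has broken on the plate of the blow-down evaporator. Lift the needle head by its handle until the pawl holds it on the fourth notch or higher, then take the scraper and push all five pieces off the plate into the yellow tray, never touching the sharp pieces with the fingers. Stand the scraper back on its green mat, press the red pawl lever so that the head sinks fully down again, and leave the other things on the bench where they are.

Things in the scene. Friction and masses are not known exactly. Their poses are not given: they have to be found in the camera images.
- plate_top (a point): centre of the upper face of the evaporator's dark flat plate, 75 mm above the bench; 150 mm (x) by 214 mm (y), no lip. The evaporator is fixed. This point's axes are its axes: x away from the robot (towards the column behind the plate), y to the robot's left, z up. At first the pieces lie within 60 mm of this point in x and 82 mm in y
- head (a joint): height of the needle head, m: 0 fully down, 0.108 end stop. It slides straight up; the sprung pawl catches it at 0.02, 0.04, 0.06, 0.08 and 0.10 (lift it 3 mm past a notch and it drops back onto it). Lifting takes about 7 N, plus 5 N per 0.1 m/s. With the pawl lifted it sinks by itself at about 0.14 m/s
- head_handle (a point): middle of the black lifting handle on the head, 205 mm above the bench when down: a bar 90 mm long (x), 16 mm wide (y), 14 mm high, 33 mm of space under it. Axes as plate_top. The aluminium head below it is 110 (x) x 64 (y) x 35 mm and reaches from 50 mm before to 60 mm behind the plate's centre; when down its underside is 55 mm and its eight needles' tips 20 mm above the plate
- pawl (a joint): angle of the sprung pawl, rad: 0 engaged, 0.35 end stop. Pressing down the pad of its red lever lifts it out of the column's teeth, clear from about 0.2; about 3 N at the pad; it springs back when let go
- lever_pad (a point): middle of the upper face of the red pad (26 mm in x, 32 mm in y) at the end of the pawl lever: 97 mm behind (+x) and 144 mm left (+y) of the plate's centre, 112 mm above the bench. It swings down about a pin 114 mm to its right; pressed down by 33 mm the pawl is fully clear
- scraper_grip (a point): grip point on the axis of the scraper's handle. Scraper: blue block on a black rubber foot, 130 (x) x 36 (y) x 30 mm, standing on its foot, 0.18 kg; its straight handle, 20 mm wide (y) and 22 mm thick, rises raked back 45 degrees towards -x, to 120 mm up. The point is 67 mm behind (-x) the foot's middle, 85 mm above its underside, 40 mm short of the handle's end. z up
- scraper_foot (a point): middle of the underside of the scraper's foot; axes as scraper_grip: x along the block, away from the handle's end, z up
- mat_top (a point): centre of the upper face of the fixed green mat on which the scraper stands lengthwise (its x along the mat's x), 190 mm (x) by 85 mm (y), 4 mm thick; to the left or right of the evaporator
- tray_in (a point): centre of the inner floor, 4 mm above the bench, of the fixed yellow waste tray: 150 mm (x) by 130 mm (y) outside, walls 4 mm, rim 55 mm above the bench. It stands close on the left or the right of the evaporator, its near rim under the plate's overhanging edge; axes as plate_top
- rack: grey vial rack on the other side of the evaporator, 150 x 85 mm, vial caps 47 mm above the bench, fixed
- carton: cardboard carton, 130 x 80 x 55 mm, on the side away from the mat, fixed
- shard1: piece 1 of 5 of the broken white porcelain mortar, about 36 x 25 mm, 9 mm thick, loose, 13 g; origin at the centre of its underside
- shard2: piece 2 of 5 of the broken white porcelain mortar, about 36 x 25 mm, 9 mm thick, loose, 13 g; origin at the centre of its underside
- shard3: piece 3 of 5 of the broken white porcelain mortar, about 36 x 25 mm, 9 mm thick, loose, 13 g; origin at the centre of its underside
- shard4: piece 4 of 5 of the broken white porcelain mortar, about 36 x 25 mm, 9 mm thick, loose, 13 g; origin at the centre of its underside
- shard5: piece 5 of 5 of the broken white porcelain mortar, about 36 x 25 mm, 9 mm thick, loose, 13 g; origin at the centre of its underside
- solvent: amber solvent bottle with a blue cap, 68 mm across, 170 mm tall, loose; origin at the centre of its underside
- jar: glass jar with a white lid, 72 mm across, 85 mm tall, loose; origin at the centre of its underside
- beaker: empty glass beaker, 74 mm across, 95 mm tall, loose; origin at the centre of its underside
- dish: whole white porcelain dish, 100 mm across, 35 mm tall, loose; origin at the centre of its underside
- crimper: hand crimper with two red handles, lying, 200 mm long, 45 mm wide, 22 mm tall, loose; origin at the centre of its underside
Not all that is in view belongs to the job. Of the things that look like the part that bears tray_in, the larger one is meant.

How it is judged (in metres and radians):
On the way, in this order (a step that is already met when the one before it is completed fails the run):
1. the needle head stays up by itself on its fourth or fifth notch (at least 75 mm up), let go (value of joint head above 0.075 m and distance between the grasp point and head_handle above 0.05 m), for 0.3 s.
2. all five pieces lie in the yellow tray (x of shard1 in the frame of tray_in between -0.073 and 0.073 m and y of shard1 in the frame of tray_in between -0.063 and 0.063 m and z of each of shard1, shard2, shard3, shard4, shard5 in the frame of tray_in below 0.045 m and x of shard2 in the frame of tray_in between -0.073 and 0.073 m and y of shard2 in the frame of tray_in between -0.063 and 0.063 m and x of shard3 in the frame of tray_in between -0.073 and 0.073 m and y of shard3 in the frame of tray_in between -0.063 and 0.063 m and x of shard4 in the frame of tray_in between -0.073 and 0.073 m and y of shard4 in the frame of tray_in between -0.063 and 0.063 m and x of shard5 in the frame of tray_in between -0.073 and 0.073 m and y of shard5 in the frame of tray_in between -0.063 and 0.063 m), for 0.2 s.
At the end, for the whole second after the job is handed in: All five pieces lie in the yellow tray; the needle head is fully down (within 5 mm), pawl engaged; the scraper stands on its foot on the green mat, the middle of its foot within 45 mm of the mat's middle; everything is let go (all of step 2 and value of joint head below 0.005 m and value of joint pawl below 0.05 rad and angle between scraper_foot's own z axis and vertical below 0.12 rad and horizontal distance between scraper_foot and mat_top below 0.045 m and z of scraper_foot in the frame of mat_top below 0.006 m); the robot touches nothing.
It fails at once if a finger touches one of the sharp pieces (contact force between the fingers and shard1 above 0.3 N or contact force between the fingers and shard2 above 0.3 N or contact force between the fingers and shard3 above 0.3 N or contact force between the fingers and shard4 above 0.3 N or contact force between the fingers and shard5 above 0.3 N).
It fails at once if one of the other loose things on the bench is moved by more than 30 mm (distance of any of solvent, jar, beaker, dish, crimper from where it was at the start of the episode above 0.03 m).
It also fails if it takes over 72 s, if anything falls off the work surface, if the arm or the gripper's body presses on something with over 40 N, if the wrist force passes 120 N, or if a joint passes its speed limit or range.

### The arm

A 7-joint arm with a two-finger parallel gripper is mounted at the origin on the work surface. World frame = base frame: x ahead of the robot, y to its left, z up, the work surface at z = 0. Lengths are in mm, angles in rad, forces in N, time in s.
With the tool pointing down it reaches from about 400 to 900 mm from the base axis. Payload 5.5 kg.
Tool frame: the origin (TCP) lies at the centre of the arm's flange, where the gripper is bolted on; the fingertips stand 173 mm ahead of it and the grasp point (between the pads) lies 155 mm ahead of it; z points along the fingers, y is the line along which they close (so a half turn about z gives the same grasp; the last joint's range is limited). The gripper opens to 85 mm and grips with 20 to 120 N. Pads are 22 mm wide; open, the fingers measure 114 mm over their backs; the gripper's body (76 mm by 85 mm) begins 54 mm behind the grasp point. The pads swing forward as they close: fully open they stand 13 mm farther back than shut.
Start: joints at [-0.864, 0.501, -0.427, 1.55, 0.221, 1.138, -0.21], TCP at [279.062, 587.044, 404.71] pointing down, gripper open.
Joint ranges: [-2.88, 2.88], [-0.31, 2.03], [-1.54, 1.56], [0.2, 2.42], [-1.41, 4.55], [0.19, 2.02], [-2.57, 2.57]. Speed limits (rad/s): [2.57, 2.57, 3.14, 3.14, 3.14, 3.14, 3.14].

### API

Orientations are given as a unit quaternion [x, y, z, w].
In Python, from workcell import ctrl gives the robot as it stands.
- The arm moves only by the tool play_rows, never from a script. Its argument "steps" is a list of rows, each a list of 7 numbers: the closure in counts, from 0 (fully open) to 255 (shut), then the shift along the tool's x, y, z in units of 1 m (1.0 is 1 m), then the turn, a rotation vector about the tool's x, y, z in units of 0.5 rad (1.0 is 0.5 rad). A call has 1 to 8 rows; each row is the pose to reach, as a shift and turn from the pose commanded when the call began, along the tool's axes at that moment; what a row does not reach only later rows make up. A row lasts 1/12 s, in which the tool goes at most 41.7 mm and 7.16 degrees, less where a joint would pass 70% of its speed; a pose out of reach is approached as far as the arm can. A call with a number of a shift or a turn outside -1 to 1 is refused whole. A call with a gripper value outside its range is refused whole. The fingers move at their own pace and stop on an object; "newtons" is the grip in N (left out, the last holds). Time passes only in rows, so rows that repeat a pose let the fingers close. It gives the time, the measured TCP pose, the force, the opening and the grip force at its end, in the units of the state.
- ctrl.sense(): the state, without advancing time (a new reading comes with each control period).
- ctrl.read_camera(name): name is "scene" or "top" or "wrist"; returns a dict with "pixels" (420x560x3 uint8, red, green, blue), "fx", "fy", "cx", "cy" (pixels), "xyz" and "rotation" of the camera in the world. Camera axes: x right, y up, looking along -z (the intrinsics and any distortion apply to the point x, -y, -z); pixel columns grow to the right and rows downward; lengths in mm; the calibration is good to about 2 mm. A picture is of the moment at which its call begins. There is no depth.
- ctrl.hand_in(): hands the job in; it is judged then, once.
The state is a dict: "t": time; "q": joint angles; "joint_velocities": joint speeds; "effort": joint torques, N m; "position": TCP position; "eef_rot": TCP orientation; "ft_force": force on the tool from outside, world axes, zero at the start; "torque": the same for the moment, N m; "finger_gap": opening from 0.0 (shut) to 1.0 (fully open); "finger_force": force on a finger pad.
Only numpy, scipy, OpenCV 4.12 (cv2) and the standard library are available. Lean on these libraries where they do the work, as an engineer would, in place of code of your own. Each camera call takes 0.05 s, during which the arm holds its last target. There are 200 camera calls.

## Working session

There is one attempt and no reset: what is moved stays moved. The work goes in short steps, Python scripts to look and compute and a tool call to move; the robot and the scene stay as the last step left them, time stands still between calls to the robot, and variables do not carry over. Pictures are saved under pics/ and viewed, at most 10 in all, crops included, and the job is handed in when it is done.

Besides the shell and the picture viewer there is one more tool, called after "Emit:" as a command line: name --pt "numbers of a row" for each row, then --argument value for the rest. play_rows: Moves the arm, as the interface text tells. Its arguments: {"type":"object","properties":{"steps":{"type":"array"},"newtons":{"type":"number"}},"required":["steps"]}

```bash
mkdir -p pics; ls; cat > h.py <<'E'
from workcell import ctrl
import numpy as np, cv2
def shot(n,f=None):
    c=ctrl.read_camera(n)
    if f: cv2.imwrite('pics/'+f,c['pixels'][:,:,::-1])
    return c
def ray(c,u,v):
    d=np.array([(u-c['cx'])/c['fx'],-(v-c['cy'])/c['fy'],-1.0])
    R=np.array(c['rotation']); return np.array(c['xyz'],float),R@d
def onz(c,u,v,z):
    o,d=ray(c,u,v); return o+d*(z-o[2])/d[2]
def proj(c,p):
    R=np.array(c['rotation']); q=R.T@(np.array(p,float)-np.array(c['xyz']))
    return c['cx']+c['fx']*q[0]/-q[2], c['cy']-c['fy']*q[1]/-q[2]
E
python3 - <<'E'
from h import *
for n in("top","scene"):
    c=shot(n,n+'1.png'); print(n,{k:c[k] for k in c if k!='pixels'})
s=ctrl.sense();print(s)
E
```

```text
pics
top {'fx': 545.921447092443, 'fy': 545.921447092443, 'cx': 268.3710575629863, 'cy': 213.86203043996173, 'xyz': array([ 287.42467539,   10.73749764, 1523.89557972]), 'rotation': array([ 0.05726515, -0.05407462, -0.6989963 ,  0.7107748 ])}
scene {'fx': 456.9777163111961, 'fy': 456.9777163111961, 'cx': 277.54931152538944, 'cy': 201.76666469936032, 'xyz': array([1201.70795633, -690.7854908 ,  799.72541538]), 'rotation': array([0.43633819, 0.16869069, 0.33879694, 0.81631432])}
{'t': 0.1, 'q': array([-0.86381292,  0.50176879, -0.4268296 ,  1.55134481,  0.22076382,
        1.13829778, -0.21030874]), 'joint_velocities': array([-0.00074106, -0.00129621,  0.00107162, -0.00331571,  0.00017301,
        0.00012638,  0.0004524 ]), 'effort': array([-1.10078172e-02, -5.70816207e+01, -5.83846316e+00, -2.81750447e+01,
        1.05021309e-02,  5.66486648e-03,  4.99576956e-06]), 'position': array([278.97434127, 586.73313197, 403.75579045]), 'eef_rot': array([ 2.20053964e-01,  9.75487298e-01, -8.50615153e-04, -2.47175571e-04]), 'ft_force': array([-0.5277692 ,  0.1162795 ,  0.27136433]), 'torque': array([ 0.01022502,  0.03876769, -0.0099661 ]), 'finger_force': 0.0, 'finger_gap': 0.999519562800628}
```

View pictures.

```bash
sed -i "s/^import numpy.*/&\nfrom scipy.spatial.transform import Rotation as Ro/; s/R=np.array(c\['rotation'\])/R=Ro.from_quat(c['rotation']).as_matrix()/" h.py; cat h.py | head -20
```

```text
from workcell import ctrl
import numpy as np, cv2
from scipy.spatial.transform import Rotation as Ro
def shot(n,f=None):
    c=ctrl.read_camera(n)
    if f: cv2.imwrite('pics/'+f,c['pixels'][:,:,::-1])
    return c
def ray(c,u,v):
    d=np.array([(u-c['cx'])/c['fx'],-(v-c['cy'])/c['fy'],-1.0])
    R=Ro.from_quat(c['rotation']).as_matrix(); return np.array(c['xyz'],float),R@d
def onz(c,u,v,z):
    o,d=ray(c,u,v); return o+d*(z-o[2])/d[2]
def proj(c,p):
    R=Ro.from_quat(c['rotation']).as_matrix(); q=R.T@(np.array(p,float)-np.array(c['xyz']))
    return c['cx']+c['fx']*q[0]/-q[2], c['cy']-c['fy']*q[1]/-q[2]
```

View pics/top1.png

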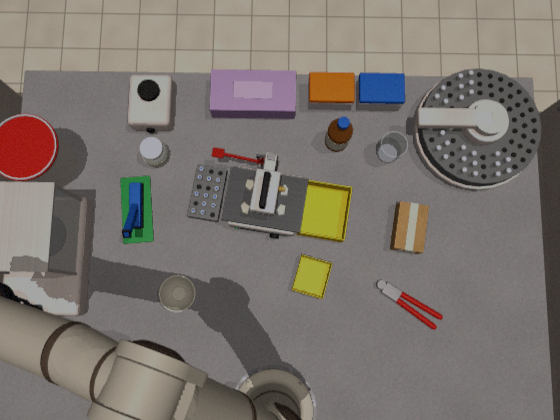

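View pics/scene1.png

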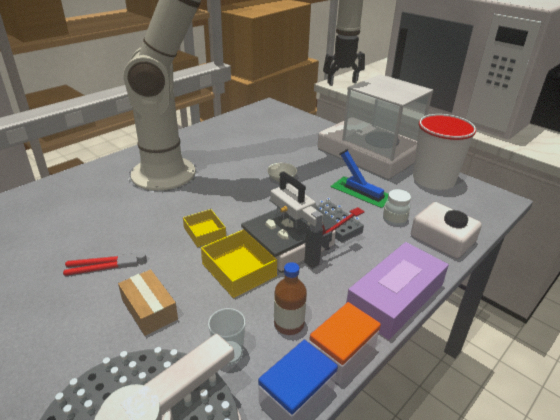

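Top view: the large yellow tray is at (325,211) touching the evaporator's right edge; the small yellow tray at (312,276) is a decoy (smaller, not adjoining). The green mat with blue scraper is at (137,210), the head handle at (264,190), the red lever pad at (218,153), the rack at (207,192), and the dish at (177,293). The scene view agrees.

```bash
cat > m.py <<'E'
from h import *
c=shot('top'); P=c['pixels']; hsv=cv2.cvtColor(P,cv2.COLOR_RGB2HSV)
def blobs(lo,hi,roi,z,name,mn=40):
    m=cv2.inRange(hsv,np.array(lo),np.array(hi)); k=np.zeros_like(m); x0,y0,x1,y1=roi; k[y0:y1,x0:x1]=m[y0:y1,x0:x1]
    cs,_=cv2.findContours(k,cv2.RETR_EXTERNAL,cv2.CHAIN_APPROX_NONE)
    for q in cs:
        if cv2.contourArea(q)<mn: continue
        w=np.array([onz(c,u+.0,v+.0,z)[:2] for u,v in q[:,0]],np.float32)
        print(name,'px',q[:,0].mean(0).round(),'rect',np.round(cv2.minAreaRect(w),1) if 0 else [np.round(t,1) for t in cv2.minAreaRect(w)], 'corners',cv2.boxPoints(cv2.minAreaRect(w)).round().tolist())
blobs((22,120,60),(35,255,255),(290,160,360,310),55,'tray')
blobs((45,100,40),(85,255,255),(110,160,170,260),4,'mat')
blobs((100,120,40),(125,255,255),(110,160,170,260),30,'blue',10)
blobs((0,150,80),(6,255,255),(205,140,270,175),112,'lever',10)
blobs((0,0,0),(180,90,75),(215,160,312,242),75,'plate',100)
cv2.imwrite('pics/crop1.png',cv2.resize(P[130:255,105:365,::-1],None,fx=3,fy=3,interpolation=cv2.INTER_CUBIC))
E
python3 m.py
```

```text
tray px [312. 276.] rect [array([354.4, -99.6]), array([ 86.6, 100.4]), np.float64(74.7)] corners [[295.0, -128.0], [391.0, -155.0], [414.0, -71.0], [317.0, -45.0]]
tray px [325. 211.] rect [array([ 533.2, -133.9]), array([129. , 155.2]), np.float64(81.4)] corners [[447.0, -186.0], [600.0, -209.0], [620.0, -82.0], [466.0, -59.0]]
mat px [136. 208.] rect [array([536.6, 392.7]), array([188.3,  83.8]), np.float64(6.0)] corners [[439.0, 425.0], [447.0, 341.0], [635.0, 361.0], [626.0, 444.0]]
blue px [126. 234.] rect [array([462.1, 412.4]), array([11.1, 14.3]), np.float64(1.0)] corners [[456.0, 419.0], [457.0, 405.0], [468.0, 405.0], [468.0, 420.0]]
blue px [134. 207.] rect [array([538.7, 391. ]), array([ 48. , 136.6]), np.float64(85.4)] corners [[469.0, 373.0], [605.0, 362.0], [609.0, 410.0], [472.0, 420.0]]
lever px [234. 156.] rect [array([667.9, 110.2]), array([126.2,  23.9]), np.float64(81.2)] corners [[646.0, 50.0], [670.0, 46.0], [689.0, 171.0], [666.0, 174.0]]
plate px [264. 211.] rect [array([526.9,  32.5]), array([ 54.3, 122.3]), np.float64(30.3)] corners [[473.0, 72.0], [534.0, -34.0], [581.0, -7.0], [519.0, 99.0]]
plate px [264. 191.] rect [array([583.3,  31.7]), array([ 17.8, 101.1]), np.float64(81.1)] corners [[532.0, 31.0], [632.0, 15.0], [635.0, 33.0], [535.0, 48.0]]
```

View pics/crop1.png

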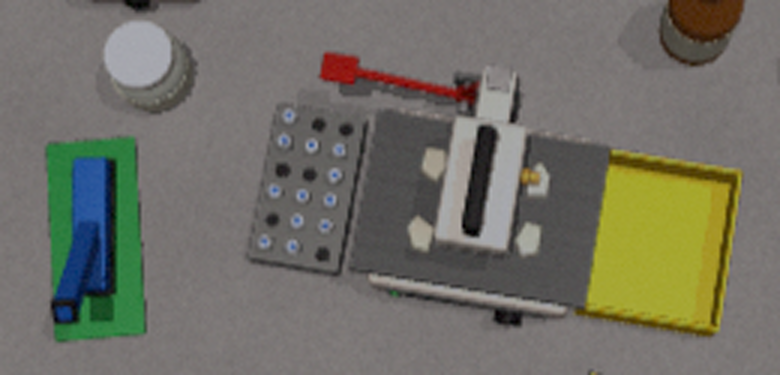

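```bash
cat > k.py <<'E'
from h import *
from scipy.optimize import least_squares
A=[0,0,0,52.5,77.5,0,76];AL=np.radians([0,-90,90,90,90,90,-90]);D=[267,0,293,0,342.5,0,97]
lo=np.array([-2.88,-.31,-1.54,.2,-1.41,.19,-2.57]);hi=np.array([2.88,2.03,1.56,2.42,4.55,2.02,2.57])
def fk(q):
    T=np.eye(4)
    for a,al,d,t in zip(A,AL,D,q):
        ct,st,ca,sa=np.cos(t),np.sin(t),np.cos(al),np.sin(al)
        T=T@np.array([[ct,-st,0,a],[st*ca,ct*ca,-sa,-d*sa],[st*sa,ct*sa,ca,d*ca],[0,0,0,1]])
    return T
def ik(p,R,q0):
    f=lambda q:np.r_[(fk(q)[:3,3]-p)/100,(Ro.from_matrix(fk(q)[:3,:3].T@R)).as_rotvec(),1e-3*(q-q0)]
    r=least_squares(f,np.clip(q0,lo+.01,hi-.01),bounds=(lo,hi)); T=fk(r.x)
    return r.x,np.linalg.norm(T[:3,3]-p),Ro.from_matrix(T[:3,:3].T@R).magnitude()
E
python3 - <<'E'
from k import *
s=ctrl.sense();T=fk(s['q']);print(T[:3,3].round(1),Ro.from_matrix(T[:3,:3]).as_quat().round(3))
c=shot('top')
f=lambda x,y,z:onz(c,x/3+105-.33,y/3+130-.33,z).round(1)
pc=[f(x,y,75) for x,y in((378,108),(610,148),(585,307),(348,270))]
print('plate',[p.tolist() for p in pc],np.mean(pc,0))
print('handle ends@212',f(488,126,212),f(472,236,212))
print('pad',f(340,68,112))
for n,x,y in(('a',432,163),('b',420,233),('c',528,240),('d',540,180)): print('shard',n,f(x,y,84))
print('block front corners@30',f(75,157,30),f(113,157,30),'rear right',f(108,293,30))
print('handle end ~',f(65,308,115))
E
```

```text
[ 210.1 -550.5  312.5] [ 0.843 -0.537 -0.016 -0.012]
plate [[649.0, 124.3, 75.0], [615.2, -86.7, 75.0], [469.9, -65.2, 75.0], [499.8, 147.0, 75.0]] [558.475  29.85   75.   ]
handle ends@212 [601.1  22.8 212. ] [509.3  34.2 212. ]
pad [675.7 156.2 112. ]
shard a [596.8  73.7  84. ]
shard b [532.9  82.9  84. ]
shard c [528.1 -13.5  84. ]
shard d [582.8 -23.5  84. ]
block front corners@30 [608.7 409.2  30. ] [609.3 373.8  30. ] rear right [481.3 371.6  30. ]
handle end ~ [456.6 387.6 115. ]
```

```bash
cat > mv.py <<'E'
from h import *
import json,sys
# commanded pose kept in cmd.json; targets: (closure, grasp-point xyz mm, heading deg, tilt deg, rows)
def pose(g,hd,th):
    h,t=np.radians([hd,th]);u=np.array([np.cos(h),np.sin(h),0]);l=np.array([-u[1],u[0],0]);zz=np.array([0,0,1.])
    z=-np.cos(t)*zz+np.sin(t)*u; R=np.c_[np.cross(l,z),l,z]
    return np.array(g,float)-155*z,R
def plan(segs,save=True):
    try: d=json.load(open('cmd.json'));p0=np.array(d['p']);R0=Ro.from_quat(d['q'])
    except FileNotFoundError: s=ctrl.sense();p0=np.array([279.062,587.044,404.71]);R0=Ro.from_quat(s['eef_rot'])
    for call in segs:
        rows=[];lp=np.zeros(3);lr=np.zeros(3)
        for cl,g,hd,th,n in call:
            p,R=pose(g,hd,th); sh=R0.inv().apply(p-p0)/1000; tr=(R0.inv()*Ro.from_matrix(R)).as_rotvec()/.5
            steps=max(1,n); 
            for i in range(1,steps+1):
                f=i/steps; rows.append([cl]+np.round(lp+(sh-lp)*f,4).tolist()+np.round(lr+(tr-lr)*f,4).tolist())
            lp,lr=sh,tr
        print(len(rows),json.dumps(rows)); 
        p0=p0+R0.apply(np.array(rows[-1][1:4])*1000); R0=R0*Ro.from_rotvec(np.array(rows[-1][4:])*.5)
    if save: json.dump({'p':p0.tolist(),'q':R0.as_quat().tolist()},open('cmd.json','w'))
def err():
    d=json.load(open('cmd.json'));s=ctrl.sense()
    print('t',s['t'],'dp',(s['position']-d['p']).round(1),'dR',(Ro.from_quat(d['q']).inv()*Ro.from_quat(s['eef_rot'])).as_rotvec().round(3),'q',s['q'].round(2),'F',s['ft_force'].round(1),'gap',s['finger_gap'],s['finger_force'])
E
python3 - <<'E'
from mv import *
plan([[(60,(417,307,270),-17,0,8)],[(60,(555,29,270),-8.7,0,8)]])
E
```

```text
8 [[60, -0.0306, -0.0242, -0.0025, -0.0003, -0.0, -0.0368], [60, -0.0612, -0.0484, -0.005, -0.0006, -0.0001, -0.0735], [60, -0.0918, -0.0726, -0.0075, -0.0009, -0.0001, -0.1103], [60, -0.1224, -0.0969, -0.01, -0.0012, -0.0002, -0.1471], [60, -0.153, -0.1211, -0.0125, -0.0015, -0.0002, -0.1839], [60, -0.1836, -0.1453, -0.0151, -0.0018, -0.0003, -0.2206], [60, -0.2142, -0.1695, -0.0176, -0.0021, -0.0003, -0.2574], [60, -0.2448, -0.1937, -0.0201, -0.0024, -0.0003, -0.2942]]
8 [[60, -0.0267, -0.0282, 0.0, -0.0, -0.0, -0.0362], [60, -0.0533, -0.0564, 0.0, -0.0, -0.0, -0.0724], [60, -0.08, -0.0846, 0.0, -0.0, -0.0, -0.1086], [60, -0.1066, -0.1128, 0.0, -0.0, -0.0, -0.1449], [60, -0.1333, -0.141, 0.0, -0.0, -0.0, -0.1811], [60, -0.1599, -0.1691, 0.0, -0.0, -0.0, -0.2173], [60, -0.1866, -0.1973, 0.0, -0.0, -0.0, -0.2535], [60, -0.2133, -0.2255, 0.0, -0.0, -0.0, -0.2897]]
```

Emit:
play_rows --pt "60 -0.0306 -0.0242 -0.0025 0 0 -0.0368" --pt "60 -0.0612 -0.0484 -0.005 0 0 -0.0735" --pt "60 -0.0918 -0.0726 -0.0075 -0.0009 0 -0.11" --pt "60 -0.1224 -0.0969 -0.01 -0.0012 0 -0.147" --pt "60 -0.153 -0.121 -0.0125 -0.0015 0 -0.184" --pt "60 -0.1836 -0.1453 -0.015 -0.0018 0 -0.22" --pt "60 -0.2142 -0.1695 -0.0176 -0.002 0 -0.257" --pt "60 -0.2448 -0.1937 -0.0201 -0.0024 -0.0003 -0.2942"

```text
t: 0.87
position: [417.4, 305.1, 425.0]
eef_rot: [0.147, 0.989, 0.001, 0.0]
ft_force: [1.0, 0.1, -0.6]
finger_gap: 0.762
finger_force: 0.0
```

Emit:
play_rows --pt "60 -0.0267 -0.0282 0 0 0 -0.036" --pt "60 -0.0533 -0.0564 0 0 0 -0.072" --pt "60 -0.08 -0.0846 0 0 0 -0.109" --pt "60 -0.1066 -0.1128 0 0 0 -0.145" --pt "60 -0.1333 -0.141 0 0 0 -0.181" --pt "60 -0.16 -0.1691 0 0 0 -0.217" --pt "60 -0.1866 -0.1973 0 0 0 -0.2535" --pt "60 -0.2133 -0.2255 0 0 0 -0.2897"

```text
t: 1.53
position: [555.4, 27.2, 424.7]
eef_rot: [0.075, 0.997, 0.001, 0.0]
ft_force: [0.3, 1.1, -0.2]
finger_gap: 0.761
finger_force: 0.0
```

```bash
python3 - <<'E'
from mv import *
err(); c=shot('wrist','w1.png'); print(c['xyz'],c['rotation'])
E
```

```text
t 1.5333 dp [ 0.4 -1.8 -0.4] dR [-0.001 -0.001 -0.001] q [ 0.07  0.29 -0.2   1.77  0.06  1.08  1.27] F [ 0.3  1.1 -0.2] gap 0.7605639575180706 0.0
[481.52036625  39.70393841 394.22590501] [-0.11282477 -0.09679029  0.6444827   0.75002951]
```

View pics/w1.png

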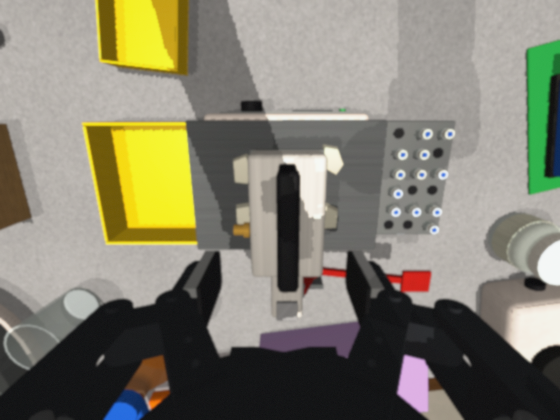

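The wrist view shows the handle at (288,165)–(288,292), centred between the fingers, and the two visible trays as before.

```bash
python3 - <<'E'
from mv import *
c=shot('wrist')
print(onz(c,288,166,212),onz(c,288,291,212),'pad',onz(c,417,281,112),'plate R edge',onz(c,188,122,75),onz(c,198,250,75))
plan([[(60,(555,28.5,205),-8.7,0,5),(200,(555,28.5,205),-8.7,0,3)],[(200,(555,28.5,205),-8.7,0,2),(200,(555,28.5,308),-8.7,0,6)]],)
E
```

```text
[514.74010004  28.27751355 212.        ] [604.31790667  14.24881573 212.        ] pad [679.83483727 147.58085134 112.        ] plate R edge [474.50150931 -71.00226068  75.        ] [621.03454103 -97.13305863  75.        ]
8 [[60, -0.0, -0.0001, 0.013, -0.0, -0.0, -0.0], [60, -0.0, -0.0002, 0.026, -0.0, -0.0, -0.0], [60, -0.0, -0.0003, 0.039, -0.0, -0.0, -0.0], [60, -0.0, -0.0004, 0.052, -0.0, -0.0, -0.0], [60, -0.0, -0.0005, 0.065, -0.0, -0.0, -0.0], [200, -0.0, -0.0005, 0.065, -0.0, -0.0, -0.0], [200, -0.0, -0.0005, 0.065, -0.0, -0.0, -0.0], [200, -0.0, -0.0005, 0.065, -0.0, -0.0, -0.0]]
8 [[200, -0.0, -0.0, 0.0, -0.0, -0.0, -0.0], [200, -0.0, -0.0, 0.0, -0.0, -0.0, -0.0], [200, -0.0, -0.0, -0.0171, -0.0, -0.0, -0.0], [200, -0.0, -0.0, -0.0343, -0.0, -0.0, -0.0], [200, -0.0, -0.0, -0.0515, -0.0, -0.0, -0.0], [200, -0.0, -0.0, -0.0686, -0.0, -0.0, -0.0], [200, -0.0, -0.0, -0.0858, -0.0, -0.0, -0.0], [200, -0.0, -0.0, -0.103, -0.0, -0.0, -0.0]]
```

```bash
python3 - <<'E'
from mv import *
c=shot('wrist','w2.png');s=ctrl.sense();p,R=s['position'],Ro.from_quat(s['eef_rot'])
err()
for z in(140,160,173,212): print(z,'axis px',np.round(proj(c,p+R.apply([0,0,z])),1))
d=shot('scene','s2.png')
for g in((555,28.5),(559.5,21.3)):
    for e in(-45,45): print('scene',g,e,np.round(proj(d,(g[0]+e*.9885,g[1]-e*.1513,212)),1))
cv2.imwrite('pics/c2.png',cv2.resize(d['pixels'][160:290,190:390,::-1],None,fx=4,fy=4,interpolation=cv2.INTER_CUBIC))
P=c['pixels'].astype(int).sum(2)
print('dark runs row 260',[ (i) for i in range(1,560) if (P[260,i]<150)!=(P[260,i-1]<150)])
print('dark runs row 275',[ (i) for i in range(1,560) if (P[275,i]<150)!=(P[275,i-1]<150)])
E
```

```text
t 1.6833 dp [  1.   -3.7 -38.9] dR [ 0.    -0.     0.007] q [ 0.07  0.29 -0.2   1.77  0.07  1.08  1.26] F [0.  0.3 0. ] gap 0.7652677649166161 0.0
140 axis px [289.8 292.4]
160 axis px [289.1 269.3]
173 axis px [288.7 257.3]
212 axis px [287.9 230.4]
scene (555, 28.5) -45 [278.9 171.2]
scene (555, 28.5) 45 [301.4 186.7]
scene (559.5, 21.3) -45 [278.2 172.8]
scene (559.5, 21.3) 45 [300.8 188.6]
dark runs row 260 [211, 219, 288, 308, 348, 356]
dark runs row 275 [183, 190, 203, 221, 288, 308, 347, 364, 377, 386, 534, 548]
```

View pics/c2.png

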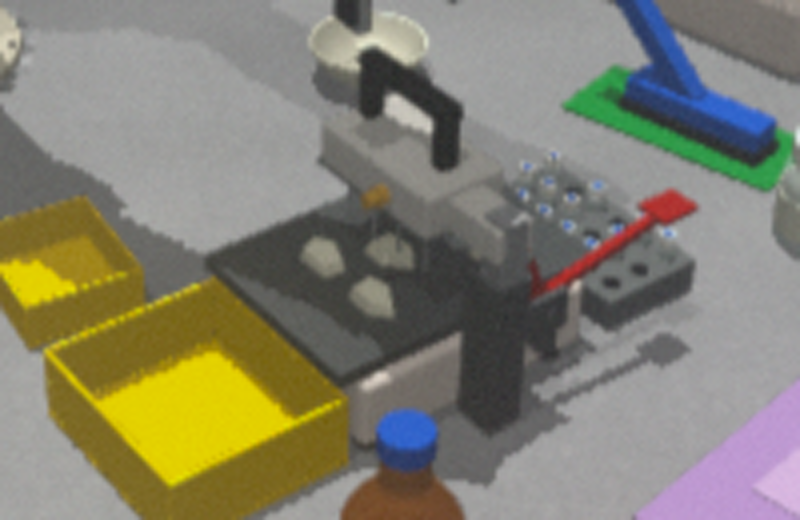

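The scene crop shows the handle ends at about (282,172) and (304,186) in full-image pixels. This agrees with the top-camera estimate. The pieces sit on the plate under and around the head. Next I grasp and lift.

Emit:
play_rows --pt "60 0 -0.0005 0.013 0 0 0" --pt "60 0 -0.0005 0.026 0 0 0" --pt "60 0 -0.0005 0.039 0 0 0" --pt "60 0 -0.0005 0.052 0 0 0" --pt "60 0 -0.0005 0.065 0 0 0" --pt "220 0 -0.0005 0.065 0 0 0" --pt "220 0 -0.0005 0.065 0 0 0" --pt "220 0 -0.0005 0.065 0 0 0" --newtons 60

```text
t: 2.4
position: [555.0, 29.8, 360.3]
eef_rot: [0.075, 0.997, 0.001, 0.001]
ft_force: [1.4, -0.0, -0.1]
finger_gap: 0.341
finger_force: 0.0
```

Emit:
play_rows --pt "220 0 0 0 0 0 0" --pt "220 0 0 0 0 0 0" --pt "220 0 0 0 0 0 0"

```text
t: 2.65
position: [555.4, 30.0, 360.9]
eef_rot: [0.075, 0.997, 0.001, 0.001]
ft_force: [-1.2, 4.2, 4.8]
finger_gap: 0.176
finger_force: 59.6
```

Emit:
play_rows --pt "220 0 0 -0.016 0 0 0" --pt "220 0 0 -0.032 0 0 0" --pt "220 0 0 -0.048 0 0 0" --pt "220 0 0 -0.064 0 0 0" --pt "220 0 0 -0.08 0 0 0" --pt "220 0 0 -0.096 0 0 0" --pt "220 0 0 -0.105 0 0 0" --pt "220 0 0 -0.105 0 0 0"

```text
t: 3.32
position: [555.3, 30.0, 465.3]
eef_rot: [0.075, 0.997, 0.002, 0.001]
ft_force: [3.5, 4.4, -6.8]
finger_gap: 0.171
finger_force: 64.5
```

Emit:
play_rows --pt "220 0 0 0 0 0 0" --pt "60 0 0 0.001 0 0 0" --pt "60 0 0 0.001 0 0 0" --pt "60 0 0 0.001 0 0 0" --pt "60 0 0 0.001 0 0 0"

```text
t: 3.73
position: [554.9, 27.9, 463.8]
eef_rot: [0.076, 0.997, 0.0, 0.0]
ft_force: [-0.2, 0.7, -0.5]
finger_gap: 0.734
finger_force: 0.0
```

```bash
python3 - <<'E'
from mv import *
import json
d=json.load(open('cmd.json'));d['p'][2]=360+105-1;json.dump(d,open('cmd.json','w'))
err()
d=shot('scene','s3.png')
for l in(80,100): print(l,[np.round(proj(d,(555+e*.9885,28.5-e*.1513,212+l)),1) for e in(-45,45)])
cv2.imwrite('pics/c3.png',cv2.resize(d['pixels'][100:290,190:390,::-1],None,fx=3,fy=3,interpolation=cv2.INTER_CUBIC))
# up out, then to scraper: grip point (477,389.2,89), heading 1, tilt 40
plan([[(60,(555,28.5,380),-8.7,0,4)],[(20,(480,250,340),0,20,8)],[(20,(477-60,389,89+75),1,40,8)]],save=False)
E
```

```text
t 3.7333 dp [-0.  -0.7 -0.2] dR [-0.001 -0.001  0.001] q [ 0.07  0.25 -0.21  1.73  0.06  1.16  1.27] F [-0.2  0.7 -0.5] gap 0.7344759999315964 0.0
80 [array([279.6, 142.8]), array([303.1, 157.5])]
100 [array([279.8, 135.4]), array([303.5, 149.7])]
4 [[60, -0.0, -0.0, -0.0178, -0.0, -0.0, -0.0], [60, -0.0, -0.0, -0.0355, -0.0, -0.0, -0.0], [60, -0.0, -0.0, -0.0533, -0.0, -0.0, -0.0], [60, -0.0, -0.0, -0.071, -0.0, -0.0, -0.0]]
8 [[20, 0.02, 0.0249, 0.0062, -0.0066, -0.0871, -0.0376], [20, 0.04, 0.0499, 0.0123, -0.0133, -0.1742, -0.0752], [20, 0.06, 0.0748, 0.0185, -0.0199, -0.2613, -0.1127], [20, 0.08, 0.0998, 0.0247, -0.0265, -0.3484, -0.1503], [20, 0.1, 0.1247, 0.0308, -0.0331, -0.4355, -0.1879], [20, 0.12, 0.1497, 0.037, -0.0398, -0.5226, -0.2255], [20, 0.14, 0.1746, 0.0432, -0.0464, -0.6097, -0.263], [20, 0.16, 0.1996, 0.0493, -0.053, -0.6968, -0.3006]]
8 [[20, 0.0216, 0.0172, 0.0192, -0.0022, -0.0873, -0.0038], [20, 0.0431, 0.0343, 0.0383, -0.0044, -0.1745, -0.0076], [20, 0.0647, 0.0515, 0.0575, -0.0066, -0.2618, -0.0114], [20, 0.0862, 0.0686, 0.0766, -0.0088, -0.3491, -0.0152], [20, 0.1078, 0.0858, 0.0958, -0.011, -0.4363, -0.019], [20, 0.1293, 0.1029, 0.1149, -0.0132, -0.5236, -0.0228], [20, 0.1509, 0.1201, 0.1341, -0.0154, -0.6109, -0.0266], [20, 0.1724, 0.1372, 0.1532, -0.0176, -0.6981, -0.0304]]
```

View pics/c3.png

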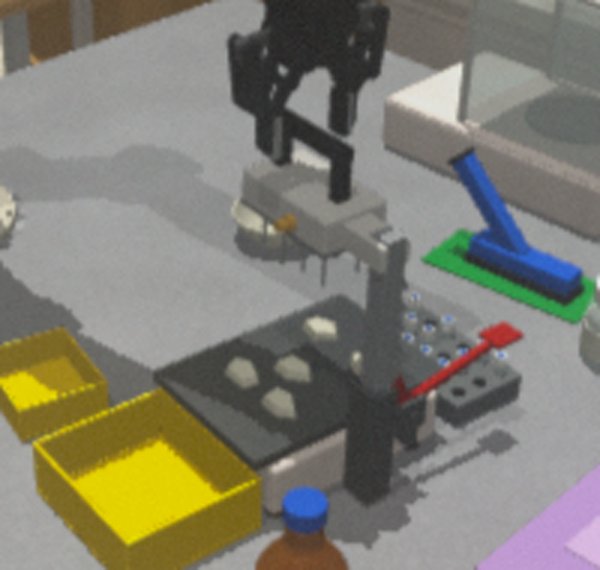

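The head now hangs on the fifth notch, with the handle's near end at full-image pixel (307,150) against a predicted (303.5,149.7). All five pieces are visible on the plate. I now go to the scraper.

Emit:
play_rows --pt "60 0 0 -0.018 0 0 0" --pt "60 0 0 -0.0355 0 0 0" --pt "60 0 0 -0.053 0 0 0" --pt "60 0 0 -0.071 0 0 0" --pt "60 0 0 -0.071 0 0 0" --pt "60 0 0 -0.071 0 0 0" --pt "60 0 0 -0.071 0 0 0"

```text
t: 4.37
position: [554.7, 28.2, 533.9]
eef_rot: [0.076, 0.997, 0.0, -0.0]
ft_force: [-0.4, -0.5, -1.0]
finger_gap: 0.763
finger_force: 0.0
```

Emit:
play_rows --pt "20 0.02 0.025 0.0062 -0.0066 -0.087 -0.0376" --pt "20 0.04 0.05 0.0123 -0.0133 -0.174 -0.0752" --pt "20 0.06 0.075 0.0185 -0.02 -0.261 -0.113" --pt "20 0.08 0.1 0.0247 -0.0265 -0.3484 -0.15" --pt "20 0.1 0.1247 0.0308 -0.0331 -0.4355 -0.188" --pt "20 0.12 0.15 0.037 -0.04 -0.5226 -0.2255" --pt "20 0.14 0.1746 0.0432 -0.0464 -0.61 -0.263" --pt "20 0.16 0.1996 0.0493 -0.053 -0.6968 -0.3006"

```text
t: 5.03
position: [425.5, 250.6, 484.0]
eef_rot: [-0.0, 0.985, 0.0, 0.174]
ft_force: [-0.1, 0.8, -1.2]
finger_gap: 0.921
finger_force: 0.0
```

Emit:
play_rows --pt "20 0.0216 0.0172 0.0192 -0.0022 -0.0873 -0.0038" --pt "20 0.0431 0.0343 0.0383 -0.0044 -0.1745 -0.0076" --pt "20 0.0647 0.0515 0.0575 -0.0066 -0.2618 -0.0114" --pt "20 0.0862 0.0686 0.0766 -0.0088 -0.349 -0.0152" --pt "20 0.1078 0.0858 0.0958 -0.011 -0.4363 -0.019" --pt "20 0.1293 0.1029 0.1149 -0.0132 -0.5236 -0.0228" --pt "20 0.1509 0.12 0.1341 -0.0154 -0.611 -0.0266" --pt "20 0.1724 0.1372 0.1532 -0.0176 -0.6981 -0.0304"

```text
t: 5.7
position: [321.5, 381.6, 288.9]
eef_rot: [-0.007, 0.941, 0.002, 0.339]
ft_force: [1.3, 0.9, -0.3]
finger_gap: 0.923
finger_force: 0.0
```

```bash
python3 - <<'E'
from mv import *
plan([[(60,(555,28.5,380),-8.7,0,4)],[(20,(480,250,340),0,20,8)],[(20,(477-60,389,89+75),1,40,8)]])
err()
c=shot('wrist','w4.png');err()
s=ctrl.sense();p,R=s['position'],Ro.from_quat(s['eef_rot'])
for z in(160,173,250): print(z,'axis px',np.round(proj(c,p+R.apply([0,0,z])),1))
E
```

```text
4 [[60, -0.0, -0.0, -0.0178, -0.0, -0.0, -0.0], [60, -0.0, -0.0, -0.0355, -0.0, -0.0, -0.0], [60, -0.0, -0.0, -0.0533, -0.0, -0.0, -0.0], [60, -0.0, -0.0, -0.071, -0.0, -0.0, -0.0]]
8 [[20, 0.02, 0.0249, 0.0062, -0.0066, -0.0871, -0.0376], [20, 0.04, 0.0499, 0.0123, -0.0133, -0.1742, -0.0752], [20, 0.06, 0.0748, 0.0185, -0.0199, -0.2613, -0.1127], [20, 0.08, 0.0998, 0.0247, -0.0265, -0.3484, -0.1503], [20, 0.1, 0.1247, 0.0308, -0.0331, -0.4355, -0.1879], [20, 0.12, 0.1497, 0.037, -0.0398, -0.5226, -0.2255], [20, 0.14, 0.1746, 0.0432, -0.0464, -0.6097, -0.263], [20, 0.16, 0.1996, 0.0493, -0.053, -0.6968, -0.3006]]
8 [[20, 0.0216, 0.0172, 0.0192, -0.0022, -0.0873, -0.0038], [20, 0.0431, 0.0343, 0.0383, -0.0044, -0.1745, -0.0076], [20, 0.0647, 0.0515, 0.0575, -0.0066, -0.2618, -0.0114], [20, 0.0862, 0.0686, 0.0766, -0.0088, -0.3491, -0.0152], [20, 0.1078, 0.0858, 0.0958, -0.011, -0.4363, -0.019], [20, 0.1293, 0.1029, 0.1149, -0.0132, -0.5236, -0.0228], [20, 0.1509, 0.1201, 0.1341, -0.0154, -0.6109, -0.0266], [20, 0.1724, 0.1372, 0.1532, -0.0176, -0.6981, -0.0304]]
t 5.7 dp [ 4.1 -5.6  6.1] dR [0.002 0.006 0.001] q [-0.73  0.38 -0.47  2.2   1.34  0.81 -0.66] F [ 1.3  0.9 -0.3] gap 0.9225234788875812 0.0
t 5.75 dp [-1.5 -2.3 -0.6] dR [-0.003  0.014 -0.004] q [-0.74  0.39 -0.47  2.2   1.35  0.81 -0.67] F [-3.5  3.  -2.7] gap 0.9250661392717606 0.0
160 axis px [289.3 252.8]
173 axis px [288.9 241.8]
250 axis px [287.7 201.1]
```

View pics/w4.png

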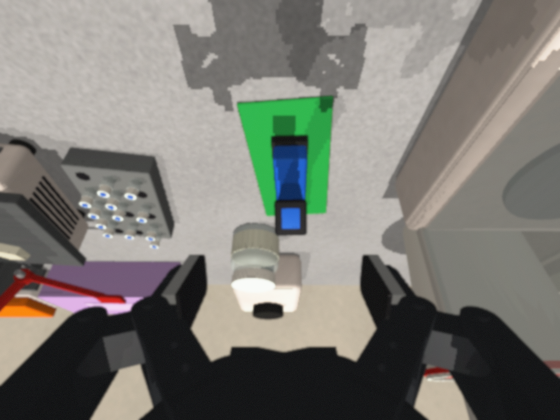

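The wrist view shows the scraper's handle end at (290,217), between the fingers (midpoint about column 283), with the green mat below. A 1 mm shift in y is enough, then I approach along the tool axis.

```bash
python3 - <<'E'
from mv import *
plan([[(20,(477,390,89),1,40,6),(200,(477,390,89),1,40,2)]])
E
```

```text
8 [[20, 0.0004, -0.0, 0.016, 0.0, -0.0, 0.0], [20, 0.0008, -0.0, 0.032, 0.0, -0.0, 0.0], [20, 0.0011, -0.0, 0.048, 0.0, -0.0, 0.0], [20, 0.0015, -0.0, 0.064, 0.0, -0.0, 0.0], [20, 0.0019, -0.0, 0.08, 0.0, -0.0, 0.0], [20, 0.0023, -0.0, 0.096, 0.0, -0.0, 0.0], [200, 0.0023, -0.0, 0.096, 0.0, -0.0, 0.0], [200, 0.0023, -0.0, 0.096, 0.0, -0.0, 0.0]]
```

Emit:
play_rows --pt "20 0.0004 0 0.016 0 0 0" --pt "20 0.0008 0 0.032 0 0 0" --pt "20 0.0011 0 0.048 0 0 0" --pt "20 0.0015 0 0.064 0 0 0" --pt "20 0.0019 0 0.08 0 0 0" --pt "20 0.0023 0 0.096 0 0 0" --pt "20 0.0023 0 0.096 0 0 0" --pt "20 0.0023 0 0.096 0 0 0"

```text
t: 6.42
position: [381.0, 381.7, 213.5]
eef_rot: [-0.008, 0.941, 0.001, 0.337]
ft_force: [-0.1, -0.1, 1.3]
finger_gap: 0.921
finger_force: 0.0
```

Emit:
play_rows --pt "255 0 0 0 0 0 0" --pt "255 0 0 0 0 0 0" --pt "255 0 0 0 0 0 0" --pt "255 0 0 0 0 0 0" --pt "255 0 0 0 0 0 0" --pt "255 0 0 0 0 0 0" --pt "255 0 0 0 0 0 0" --newtons 80

```text
t: 7.0
position: [381.0, 382.9, 214.8]
eef_rot: [-0.008, 0.941, 0.002, 0.338]
ft_force: [-1.1, 1.3, 0.4]
finger_gap: 0.227
finger_force: 79.6
```

```bash
python3 - <<'E'
from mv import *
err()
c=shot('top')
cv2.imwrite('pics/c5.png',cv2.resize(c['pixels'][140:265,95:295,::-1],None,fx=4,fy=4,interpolation=cv2.INTER_CUBIC))
E
```

```text
t 7.0 dp [ 3.7 -5.4  7.1] dR [0.001 0.008 0.001] q [-0.71  0.57 -0.38  2.15  1.59  0.75 -0.81] F [-1.1  1.3  0.4] gap 0.22668285675087835 79.64736342430115
```

View pics/c5.png

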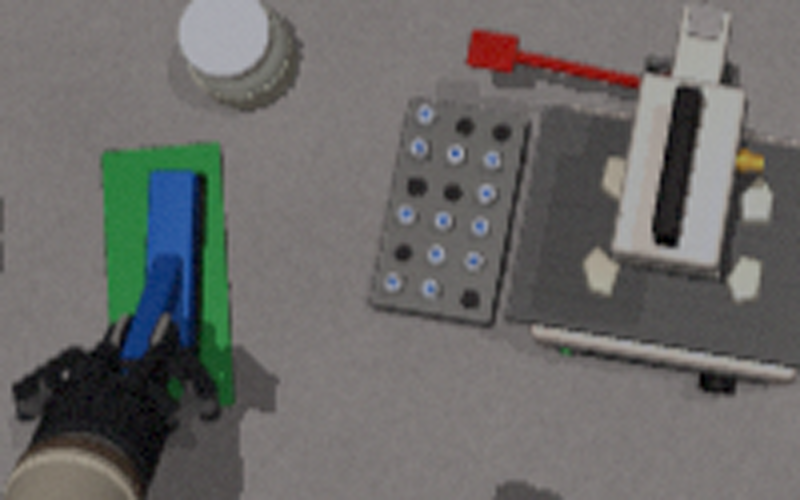

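The top crop shows the gripper closed on the handle, the scraper still flat on the mat (block front edge at crop (150–193,172)). The gap of 19 mm matches the handle. The last approach fell a few mm short, so I resync from the measured pose.

```bash
cat >> mv.py <<'E'
def sync():
    s=ctrl.sense(); json.dump({'p':list(map(float,s['position'])),'q':list(map(float,s['eef_rot']))},open('cmd.json','w'))
    R=Ro.from_quat(s['eef_rot']).as_matrix(); hd=np.degrees(np.arctan2(-R[0,1],R[1,1])); th=np.degrees(np.arctan2(np.hypot(R[0,2],R[1,2]),-R[2,2])); g=s['position']+155*R[:,2]
    return g,hd,th
C=np.array([558.5,29.9]);ps=np.radians(-8.7)
def ev(x,y): return C+np.array([x*np.cos(ps)-y*np.sin(ps),x*np.sin(ps)+y*np.cos(ps)])
E
python3 - <<'E'
from mv import *
g,hd,th=sync(); print(g,hd,th)
c=shot('top'); fe=[onz(c,u/4+95-.375,172/4+140-.375,34) for u in(150,193)]; print(fe)
h=np.radians(hd);u=np.array([np.cos(h),np.sin(h)]);l=np.array([-u[1],u[0]])
foot=np.mean(fe,0)[:2]-65*u; print('foot',foot,'off along/lat',(g[:2]-foot)@u,(g[:2]-foot)@l)
ox=(g[:2]-foot)@u; oz=g[2]-4; json.dump({'ox':ox,'oz':oz,'th':th},open('off.json','w'))
def G(f,z,hd): 
    h=np.radians(hd); return (*(np.array(f)+ox*np.array([np.cos(h),np.sin(h)])),z+oz)
F0=g[:2]-ox*u; S=ev(-6,102); M=(F0+S)/2
print('start foot',S,[tuple(np.round(x,1)) for x in (G(F0,140,hd),G(S,140,-8.7),G(ev(-6,-111),77,-8.7))])
plan([[(255,G(F0,140,hd),hd,th,6)],[(255,G(M,140,-4),-4,th,6)],[(255,G(S,140,-8.7),-8.7,th,5),(255,G(S,140,-8.7),-8.7,th,2)]])
E
```

```text
[479.63464667 384.40420784  95.25717993] 0.9328077446287788 39.52590033613933
[array([606.17482223, 401.22020511,  34.        ]), array([606.66320893, 371.19764746,  34.        ])]
foot [541.42762973 385.15073621] off along/lat -61.79694728661038 0.2595508878385885
start foot [567.99764034 131.63394138] [(np.float64(479.6), np.float64(384.4), np.float64(231.3)), (np.float64(506.9), np.float64(141.0), np.float64(231.3)), (np.float64(474.7), np.float64(-69.6), np.float64(168.3))]
6 [[255, -0.0144, -0.0, -0.0175, -0.0002, -0.0, 0.0002], [255, -0.0289, -0.0001, -0.035, -0.0004, -0.0, 0.0003], [255, -0.0433, -0.0001, -0.0525, -0.0006, -0.0, 0.0005], [255, -0.0577, -0.0001, -0.0699, -0.0007, -0.0, 0.0006], [255, -0.0721, -0.0002, -0.0874, -0.0009, -0.0, 0.0008], [255, -0.0866, -0.0002, -0.1049, -0.0011, -0.0, 0.0009]]
6 [[255, -0.0015, -0.0189, 0.0013, 0.0183, 0.0, 0.0221], [255, -0.003, -0.0378, 0.0025, 0.0365, 0.0, 0.0443], [255, -0.0045, -0.0566, 0.0038, 0.0548, 0.0, 0.0664], [255, -0.006, -0.0755, 0.005, 0.073, 0.0, 0.0886], [255, -0.0076, -0.0944, 0.0063, 0.0913, 0.0, 0.1107], [255, -0.0091, -0.1133, 0.0075, 0.1096, 0.0, 0.1328]]
7 [[255, -0.0035, -0.0225, 0.0029, 0.0209, 0.0, 0.0253], [255, -0.007, -0.045, 0.0058, 0.0418, 0.0, 0.0506], [255, -0.0105, -0.0675, 0.0087, 0.0626, 0.0, 0.076], [255, -0.0139, -0.09, 0.0115, 0.0835, 0.0, 0.1013], [255, -0.0174, -0.1125, 0.0144, 0.1044, 0.0, 0.1266], [255, -0.0174, -0.1125, 0.0144, 0.1044, 0.0, 0.1266], [255, -0.0174, -0.1125, 0.0144, 0.1044, 0.0, 0.1266]]
```

Emit:
play_rows --pt "255 -0.0144 0 -0.0175 0 0 0" --pt "255 -0.0289 0 -0.035 0 0 0" --pt "255 -0.0433 0 -0.0525 0 0 0" --pt "255 -0.0577 0 -0.07 -0.0007 0 0" --pt "255 -0.0721 0 -0.0874 -0.0009 0 0" --pt "255 -0.0866 0 -0.105 -0.0011 0 0.001" --pt "255 -0.0866 0 -0.105 -0.0011 0 0.001" --newtons 110

```text
t: 7.68
position: [382.1, 383.9, 355.3]
eef_rot: [-0.006, 0.94, 0.005, 0.341]
ft_force: [0.1, 0.9, -0.9]
finger_gap: 0.215
finger_force: 107.5
```

Emit:
play_rows --pt "255 -0.0015 -0.019 0.0013 0.018 0 0.022" --pt "255 -0.003 -0.0378 0.0025 0.0365 0 0.0443" --pt "255 -0.0045 -0.0566 0.0038 0.0548 0 0.0664" --pt "255 -0.006 -0.0755 0.005 0.073 0 0.0886" --pt "255 -0.0076 -0.0944 0.0063 0.0913 0 0.1107" --pt "255 -0.0091 -0.1133 0.0075 0.1096 0 0.1328"

```text
t: 8.18
position: [394.7, 268.2, 350.0]
eef_rot: [0.034, 0.941, -0.013, 0.337]
ft_force: [0.7, 0.5, -1.1]
finger_gap: 0.219
finger_force: 107.9
```

Emit:
play_rows --pt "255 -0.0035 -0.0225 0.0029 0.021 0 0.0253" --pt "255 -0.007 -0.045 0.0058 0.0418 0 0.0506" --pt "255 -0.0105 -0.0675 0.0087 0.0626 0 0.076" --pt "255 -0.0139 -0.09 0.0115 0.0835 0 0.1013" --pt "255 -0.0174 -0.1125 0.0144 0.1044 0 0.1266" --pt "255 -0.0174 -0.1125 0.0144 0.1044 0 0.1266" --pt "255 -0.0174 -0.1125 0.0144 0.1044 0 0.1266"

```text
t: 8.77
position: [409.3, 153.9, 350.5]
eef_rot: [0.073, 0.938, -0.027, 0.337]
ft_force: [0.2, -0.0, -1.6]
finger_gap: 0.219
finger_force: 108.0
```

```bash
python3 - <<'E'
from mv import *
err(); c=shot('top');d=shot('scene');err()
a=cv2.resize(c['pixels'][140:255,195:365,::-1],None,fx=4,fy=4)[:, :400+280]; b=cv2.resize(d['pixels'][110:290,190:390,::-1],None,fx=2,fy=2)
w=400; im=np.vstack([cv2.resize(a,(400,270)),cv2.resize(b,(400,330))[:330]])
e=cv2.resize(d['pixels'][140:260,250:370,::-1],None,fx=3.3,fy=5); 
im=np.hstack([im,cv2.resize(d['pixels'][130:250,260:340,::-1],(400,600))]); cv2.imwrite('pics/c6.png',im)
off=json.load(open('off.json'));g,hd,th=sync();h=np.radians(hd);f=g[:2]-off['ox']*np.array([np.cos(h),np.sin(h)])
print('foot est',f,g[2]-off['oz'],hd,th)
for z in (34,): 
  u=np.array([np.cos(h),np.sin(h)]);l=np.array([-u[1],u[0]])
  print([np.round(proj(d,(*(f+a*65*u+b*18*l),zz)),1) for a,b,zz in((1,1,g[2]-off['oz']),(1,-1,g[2]-off['oz']),(-1,-1,g[2]-off['oz']))])
E
```

```text
t 8.7667 dp [-0.1 -2.  -0.3] dR [0.003 0.    0.003] q [-0.35  0.07 -0.27  2.36  1.25  0.51 -0.27] F [ 0.2 -0.  -1.6] gap 0.21858464403296451 107.9963493347168
t 8.8667 dp [0.  0.2 0. ] dR [-0. -0.  0.] q [-0.35  0.07 -0.28  2.36  1.25  0.51 -0.27] F [ 0.  -0.2 -1.8] gap 0.21717694461073522 107.9972505569458
foot est [568.02735672 131.88872006] 140.06499742143598 -8.71140626796096 39.53612681181239
[array([340.5, 198.6]), array([330.2, 203. ]), array([298.4, 181.2])]
```

View pics/c6.png

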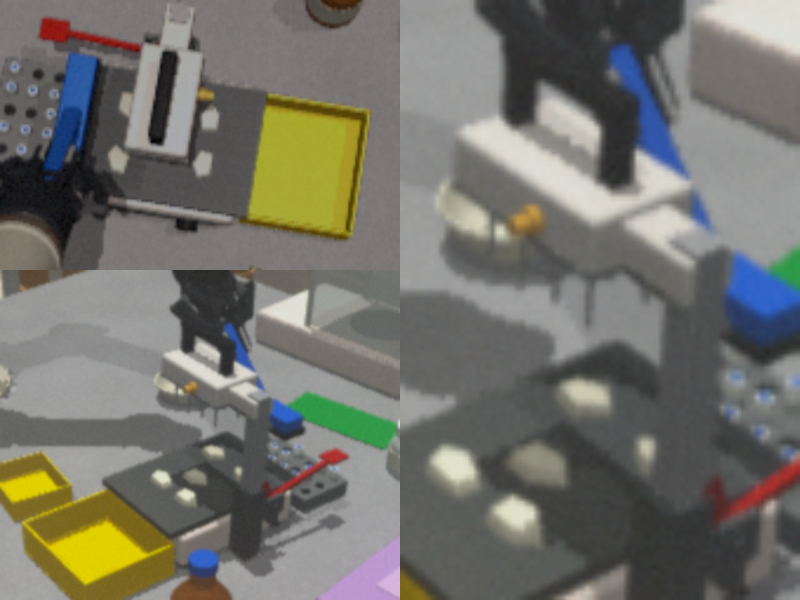

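The pictures show the scraper held level, left of all five pieces, with clearance to the head. Joint 4 is close to its range limit (2.36 of 2.42), so I check which kinematic model fits before sweeping.

```bash
cat > fit.py <<'E'
from k import *
import itertools,json
s=ctrl.sense()
data=[([-0.86381292,0.50176879,-0.4268296,1.55134481,0.22076382,1.13829778,-0.21030874],[278.97,586.73,403.76],[.22005,.97549,-.00085,-.00025]),
([.07,.29,-.2,1.77,.06,1.08,1.27],[555.4,27.2,424.7],[.075,.997,.001,0]),
([-.73,.38,-.47,2.2,1.34,.81,-.66],[321.5,381.6,288.9],[-.007,.941,.002,.339]),
([-.71,.57,-.38,2.15,1.59,.75,-.81],[381.0,382.9,214.8],[-.008,.941,.002,.338]),
(list(s['q']),list(s['position']),list(s['eef_rot']))]
best=[]
for sg in itertools.product([1,-1],repeat=7):
    if sg[1]*1!=1 and sg[3]!=1: pass
    sg=np.array(sg)
    def f(x):
        r=[]
        for q,p,o in data:
            T=fk(sg*np.array(q)+x[:7]); r+=list((T[:3,3]-p)/100)+list(Ro.from_matrix(T[:3,:3].T@Ro.from_quat(o).as_matrix()).as_rotvec())
        return np.array(r)
    for x0 in ([0]*7,[0]*6+[np.pi]):
        z=least_squares(f,x0,max_nfev=60,loss='soft_l1'); best.append((z.cost,sg.tolist(),z.x.round(3).tolist()))
best.sort(key=lambda t:t[0])
for b in best[:4]: print(b)
E
timeout 500 python3 fit.py
```

```text
(np.float64(0.7034791365101238), [-1, -1, -1, -1, -1, 1, -1], [-2.664, 0.07, 2.428, 3.302, 0.325, 0.126, -1.967])
(np.float64(0.7034791366918591), [-1, -1, -1, -1, -1, 1, -1], [-2.664, 0.07, 2.428, 3.302, 0.325, 0.126, 4.316])
(np.float64(1.292954436310801), [-1, 1, -1, -1, -1, -1, -1], [-0.197, 0.001, 0.143, -2.941, -0.0, 2.171, -1.769])
(np.float64(1.2929544363490473), [-1, -1, -1, -1, -1, -1, -1], [-3.338, -0.001, 3.285, 3.342, -0.0, 2.171, -1.769])
```

```bash
cat > ft.py <<'E'
from mv import *
off=json.load(open('off.json'));ox,oz,th=off['ox'],off['oz'],off['th']
def G(f,z,hd):
    h=np.radians(hd); return (*(np.array(f)+ox*np.array([np.cos(h),np.sin(h)])),z+oz)
def E(x,y,z,n,hd=-8.7,cl=255): return (cl,G(ev(x,y),z,hd),hd,th,n)
def where():
    g,hd,t=sync();h=np.radians(hd);f=g[:2]-ox*np.array([np.cos(h),np.sin(h)]);d=f-C
    print('foot ev',round(d@[np.cos(ps),np.sin(ps)],1),round(d@[-np.sin(ps),np.cos(ps)],1),'z',round(g[2]-oz,1),'hd',round(hd,1),'tilt',round(t,1))
E
python3 -c "
from ft import *
plan([[E(-6,102,78,5),E(-6,102,76.5,3)]])"
```

```text
8 [[255, 0.0079, -0.0001, 0.0096, 0.0001, 0.0001, -0.0002], [255, 0.0158, -0.0001, 0.0191, 0.0002, 0.0001, -0.0004], [255, 0.0237, -0.0002, 0.0287, 0.0003, 0.0002, -0.0006], [255, 0.0316, -0.0002, 0.0383, 0.0004, 0.0003, -0.0008], [255, 0.0395, -0.0003, 0.0479, 0.0006, 0.0004, -0.001], [255, 0.0398, -0.0003, 0.0483, 0.0006, 0.0004, -0.001], [255, 0.0401, -0.0003, 0.0486, 0.0006, 0.0004, -0.001], [255, 0.0404, -0.0003, 0.049, 0.0006, 0.0004, -0.001]]
```

Emit:
play_rows --pt "255 0.008 0 0.0096 0 0 0" --pt "255 0.016 0 0.019 0 0 0" --pt "255 0.0237 0 0.0287 0 0 0" --pt "255 0.0316 0 0.0383 0 0 0" --pt "255 0.0395 0 0.048 0 0 0" --pt "255 0.0398 0 0.0483 0 0 0" --pt "255 0.0401 0 0.0486 0 0 0" --pt "255 0.0404 0 0.049 0 0 0"

```text
t: 9.53
position: [409.6, 156.7, 287.6]
eef_rot: [0.071, 0.938, -0.025, 0.337]
ft_force: [-0.3, 0.8, -3.0]
finger_gap: 0.223
finger_force: 108.0
```

```bash
python3 -c "
from ft import *
err();where();print(ctrl.sense()['torque'])
plan([[E(-6,80,76.5,8)]],save=False)"
```

```text
t 9.5333 dp [0.2 0.8 0.3] dR [-0.001 -0.    -0.   ] q [-0.37  0.23 -0.27  2.4   1.62  0.52 -0.67] F [-0.3  0.8 -3. ] gap 0.22264446123917445 108.03753733634949
foot ev -6.0 102.9 z 76.8 hd -8.7 tilt 39.5
[0.1259282  1.02212724 0.02231903]
8 [[255, 0.0, -0.0028, 0.0, 0.0002, 0.0, 0.0], [255, 0.0001, -0.0057, 0.0001, 0.0003, 0.0, 0.0], [255, 0.0001, -0.0085, 0.0001, 0.0005, 0.0001, 0.0001], [255, 0.0001, -0.0114, 0.0001, 0.0006, 0.0001, 0.0001], [255, 0.0001, -0.0142, 0.0001, 0.0008, 0.0001, 0.0001], [255, 0.0002, -0.0171, 0.0002, 0.0009, 0.0001, 0.0001], [255, 0.0002, -0.0199, 0.0002, 0.0011, 0.0002, 0.0002], [255, 0.0002, -0.0228, 0.0002, 0.0012, 0.0002, 0.0002]]
```

Joint 4 would hit its limit in this 40° tilt. I set the scraper down at the plate's left edge and re-grip it higher on the handle, with only 16° of tilt.

```bash
python3 -c "
from ft import *
plan([[E(-6,94,76,4),E(-6,94,75.2,3),E(-6,94,75.2,1)]])
g=lambda z:(*(ev(-6,94)-80*np.array([np.cos(ps),np.sin(ps)])),z)
o=100
plan([[(o,g(75.2+99+80),-8.7,16,8)],[(o,g(75.2+99),-8.7,16,6),(o,g(75.2+99),-8.7,16,2)]],save=True)"
```

```text
8 [[255, 0.0001, -0.0022, 0.0002, 0.0003, 0.0, 0.0], [255, 0.0003, -0.0044, 0.0003, 0.0006, 0.0001, 0.0001], [255, 0.0004, -0.0066, 0.0005, 0.0009, 0.0001, 0.0001], [255, 0.0005, -0.0088, 0.0006, 0.0012, 0.0002, 0.0002], [255, 0.0007, -0.0088, 0.0008, 0.0012, 0.0002, 0.0002], [255, 0.0009, -0.0088, 0.001, 0.0012, 0.0002, 0.0002], [255, 0.0011, -0.0088, 0.0012, 0.0012, 0.0002, 0.0002], [255, 0.0011, -0.0088, 0.0012, 0.0012, 0.0002, 0.0002]]
8 [[100, -0.013, 0.0, -0.0083, 0.0, 0.1026, -0.0], [100, -0.0259, 0.0, -0.0166, 0.0, 0.2053, -0.0], [100, -0.0389, 0.0, -0.0249, 0.0, 0.3079, -0.0], [100, -0.0519, 0.0, -0.0332, 0.0, 0.4106, -0.0], [100, -0.0648, 0.0, -0.0415, 0.0, 0.5132, -0.0], [100, -0.0778, 0.0, -0.0498, 0.0, 0.6159, -0.0], [100, -0.0908, 0.0, -0.0581, 0.0, 0.7185, -0.0], [100, -0.1037, 0.0, -0.0664, 0.0, 0.8212, -0.0]]
8 [[100, 0.0037, 0.0, 0.0128, 0.0, -0.0, -0.0], [100, 0.0073, 0.0, 0.0256, 0.0, -0.0, -0.0], [100, 0.011, 0.0, 0.0385, 0.0, -0.0, -0.0], [100, 0.0147, 0.0, 0.0513, 0.0, -0.0, -0.0], [100, 0.0184, 0.0, 0.0641, 0.0, -0.0, -0.0], [100, 0.022, 0.0, 0.0769, 0.0, -0.0, -0.0], [100, 0.022, 0.0, 0.0769, 0.0, -0.0, -0.0], [100, 0.022, 0.0, 0.0769, 0.0, -0.0, -0.0]]
```

Emit:
play_rows --pt "255 0 -0.0022 0.0002 0 0 0" --pt "255 0.0003 -0.0044 0.0003 0.0006 0 0" --pt "255 0.0004 -0.0066 0.0005 0.0009 0 0" --pt "255 0.0005 -0.0088 0.0006 0.0012 0 0" --pt "255 0.0007 -0.0088 0.0008 0.0012 0 0" --pt "255 0.0009 -0.0088 0.001 0.0012 0 0" --pt "255 0.0011 -0.0088 0.0012 0.0012 0 0" --pt "255 0.0011 -0.0088 0.0012 0.0012 0 0"

```text
t: 10.2
position: [408.2, 147.2, 285.8]
eef_rot: [0.072, 0.938, -0.026, 0.337]
ft_force: [-0.2, -0.2, -0.9]
finger_gap: 0.221
finger_force: 108.3
```

Emit:
play_rows --pt "100 0 0 0 0 0 0" --pt "100 0 0 0 0 0 0" --pt "100 0 0 0 0 0 0" --pt "100 0 0 0 0 0 0" --pt "100 0 0 0 0 0 0"

```text
t: 10.62
position: [408.2, 147.4, 285.9]
eef_rot: [0.072, 0.938, -0.026, 0.337]
ft_force: [1.1, 0.4, -0.0]
finger_gap: 0.607
finger_force: 0.0
```

Emit:
play_rows --pt "100 -0.013 0 -0.0083 0 0.1026 0" --pt "100 -0.026 0 -0.0166 0 0.2053 0" --pt "100 -0.039 0 -0.025 0 0.308 0" --pt "100 -0.052 0 -0.033 0 0.4106 0" --pt "100 -0.0648 0 -0.0415 0 0.513 0" --pt "100 -0.0778 0 -0.05 0 0.616 0" --pt "100 -0.0908 0 -0.058 0 0.7185 0" --pt "100 -0.1037 0 -0.0664 0 0.8212 0"

```text
t: 11.28
position: [443.6, 141.1, 399.5]
eef_rot: [0.076, 0.987, -0.013, 0.141]
ft_force: [1.6, -1.9, -0.3]
finger_gap: 0.61
finger_force: 0.0
```

```bash
python3 -c "
from mv import *
import json
s=ctrl.sense();c=shot('wrist');s=ctrl.sense();print(s['q'].round(2),s['ft_force'].round(1))
R=Ro.from_quat(s['eef_rot']).as_matrix();g=s['position']+155*R[:,2];f=ev(-6,94);print('grasp minus target',g-np.array([*(f-80*np.array([np.cos(ps),np.sin(ps)])),254.2]), 'tilt',np.degrees(np.arccos(-R[2,2])))
hsv=cv2.cvtColor(c['pixels'],cv2.COLOR_RGB2HSV);m=cv2.inRange(hsv,np.array((100,120,40)),np.array((125,255,255)))
n,l,st,ce=cv2.connectedComponentsWithStats(m)
print([(st[i].tolist(),ce[i].round()) for i in range(1,n) if st[i][4]>60])
print('axis',[np.round(proj(c,s['position']+z*R[:,2]),0) for z in(173,230)], 'pred end',np.round(proj(c,(*(f-102*np.array([np.cos(ps),np.sin(ps)])),75+115)),0))
"
```

```text
[-0.06  0.08 -0.38  2.1   0.27  0.74  0.8 ] [5.3 1.3 4.6]
grasp minus target [2.81813097 0.64719632 2.47943712] tilt 16.405957888146357
[([269, 170, 32, 9, 266], array([285., 174.])), ([274, 184, 22, 24, 486], array([285., 195.])), ([270, 214, 31, 57, 1639], array([285., 241.]))]
axis [array([287., 273.]), array([287., 233.])] pred end [285. 180.]
```

Emit:
play_rows --pt "100 0.0037 0 0.0128 0 0 0" --pt "100 0.0073 0 0.0256 0 0 0" --pt "100 0.011 0 0.0385 0 0 0" --pt "100 0.0147 0 0.0513 0 0 0" --pt "100 0.0184 0 0.064 0 0 0" --pt "100 0.022 0 0.077 0 0 0" --pt "100 0.022 0 0.077 0 0 0" --pt "100 0.022 0 0.077 0 0 0"

```text
t: 12.0
position: [445.3, 140.5, 319.0]
eef_rot: [0.077, 0.987, -0.014, 0.144]
ft_force: [0.8, 0.1, 0.5]
finger_gap: 0.61
finger_force: 0.0
```

Emit:
play_rows --pt "255 0 0 0 0 0 0" --pt "255 0 0 0 0 0 0" --pt "255 0 0 0 0 0 0" --pt "255 0 0 0 0 0 0" --pt "255 0 0 0 0 0 0" --newtons 110

```text
t: 12.42
position: [446.2, 140.9, 320.6]
eef_rot: [0.077, 0.986, -0.013, 0.146]
ft_force: [-2.7, -0.2, 5.6]
finger_gap: 0.222
finger_force: 107.5
```

```bash
python3 -c "
from mv import *
err()
json.dump({'ox':-80,'oz':99,'th':16},open('off.json','w'))
from ft import *
where()
plan([[E(-6,60,77,8)],[E(-6,36,77,8)],[E(-6,12,77,8)],[E(-6,-12,77,8)]],save=False)"
```

```text
t 12.4167 dp [ 0.7 -1.4 -2.6] dR [ 0.004 -0.014  0.003] q [-0.11  0.21 -0.35  2.18  0.46  0.56  0.6 ] F [-2.7 -0.2  5.6] gap 0.2223551815497796 107.45094537734985
foot ev -3.0 91.7 z 73.3 hd -8.9 tilt 16.8
8 [[255, -0.0001, -0.0041, -0.0005, -0.0011, 0.0035, -0.0007], [255, -0.0001, -0.0082, -0.0011, -0.0022, 0.007, -0.0015], [255, -0.0002, -0.0123, -0.0016, -0.0033, 0.0105, -0.0022], [255, -0.0003, -0.0164, -0.0021, -0.0044, 0.014, -0.0029], [255, -0.0003, -0.0204, -0.0027, -0.0055, 0.0175, -0.0037], [255, -0.0004, -0.0245, -0.0032, -0.0066, 0.021, -0.0044], [255, -0.0004, -0.0286, -0.0037, -0.0077, 0.0246, -0.0051], [255, -0.0005, -0.0327, -0.0043, -0.0088, 0.0281, -0.0059]]
8 [[255, -0.0, -0.003, 0.0, 0.0, -0.0, 0.0], [255, -0.0, -0.006, 0.0, 0.0, -0.0, 0.0], [255, -0.0, -0.009, 0.0, 0.0, -0.0, 0.0], [255, -0.0, -0.012, 0.0, 0.0, -0.0, 0.0], [255, -0.0, -0.015, 0.0, 0.0, -0.0, 0.0], [255, -0.0, -0.018, 0.0, 0.0, -0.0, 0.0], [255, -0.0, -0.021, 0.0, 0.0, -0.0, 0.0], [255, -0.0, -0.024, 0.0, 0.0, -0.0, 0.0]]
8 [[255, -0.0, -0.003, 0.0, 0.0, -0.0, 0.0], [255, -0.0, -0.006, 0.0, 0.0, -0.0, 0.0], [255, -0.0, -0.009, 0.0, 0.0, -0.0, 0.0], [255, -0.0, -0.012, 0.0, 0.0, -0.0, 0.0], [255, -0.0, -0.015, 0.0, 0.0, -0.0, 0.0], [255, -0.0, -0.018, 0.0, 0.0, -0.0, 0.0], [255, -0.0, -0.021, 0.0, 0.0, -0.0, 0.0], [255, -0.0, -0.024, 0.0, 0.0, -0.0, 0.0]]
8 [[255, -0.0, -0.003, 0.0, 0.0, -0.0, 0.0], [255, -0.0, -0.006, 0.0, 0.0, -0.0, 0.0], [255, -0.0, -0.009, 0.0, 0.0, -0.0, 0.0], [255, -0.0, -0.012, 0.0, 0.0, -0.0, 0.0], [255, -0.0, -0.015, 0.0, 0.0, -0.0, 0.0], [255, -0.0, -0.018, 0.0, 0.0, -0.0, 0.0], [255, -0.0, -0.021, 0.0, 0.0, -0.0, 0.0], [255, -0.0, -0.024, 0.0, 0.0, -0.0, 0.0]]
```

```bash
python3 -c "
import json
json.dump({'ox':-77,'oz':97.3,'th':16.8},open('off.json','w'))
from ft import *
where()
plan([[E(-6,91,76.3,1,-8.9),E(-6,49,76.3,7,-8.9)],[E(-6,1,76.3,8,-8.9)],[E(-6,-47,76.3,8,-8.9)]])"
```

```text
foot ev -6.0 91.7 z 75.0 hd -8.9 tilt 16.8
8 [[255, -0.0004, -0.0013, -0.0013, -0.0068, 0.0002, 0.0009], [255, -0.0004, -0.0073, -0.0012, -0.0068, 0.0002, 0.0009], [255, -0.0005, -0.0133, -0.0012, -0.0068, 0.0002, 0.0009], [255, -0.0005, -0.0193, -0.0012, -0.0068, 0.0002, 0.0009], [255, -0.0005, -0.0253, -0.0012, -0.0068, 0.0002, 0.0009], [255, -0.0005, -0.0313, -0.0011, -0.0068, 0.0002, 0.0009], [255, -0.0005, -0.0373, -0.0011, -0.0068, 0.0002, 0.0009], [255, -0.0005, -0.0433, -0.0011, -0.0068, 0.0002, 0.0009]]
8 [[255, -0.0, -0.006, 0.0, 0.0, -0.0, -0.0], [255, -0.0001, -0.012, 0.0, 0.0, -0.0, -0.0], [255, -0.0001, -0.018, 0.0, 0.0, -0.0, -0.0], [255, -0.0001, -0.024, 0.0, 0.0, -0.0, -0.0], [255, -0.0001, -0.03, 0.0, 0.0, -0.0, -0.0], [255, -0.0002, -0.036, 0.0001, 0.0, -0.0, -0.0], [255, -0.0002, -0.042, 0.0001, 0.0, -0.0, -0.0], [255, -0.0002, -0.048, 0.0001, 0.0, -0.0, -0.0]]
8 [[255, -0.0, -0.006, 0.0, 0.0, -0.0, -0.0], [255, -0.0, -0.012, 0.0, 0.0, -0.0, -0.0], [255, -0.0001, -0.018, 0.0, 0.0, -0.0, -0.0], [255, -0.0001, -0.024, 0.0, 0.0, -0.0, -0.0], [255, -0.0001, -0.03, 0.0, 0.0, -0.0, -0.0], [255, -0.0001, -0.036, 0.0, 0.0, -0.0, -0.0], [255, -0.0002, -0.042, 0.0, 0.0, -0.0, -0.0], [255, -0.0002, -0.048, 0.0, 0.0, -0.0, -0.0]]
```

Emit:
play_rows --pt "255 -0.0004 -0.001 -0.0013 0 0 0" --pt "255 -0.0004 -0.007 -0.0012 0 0 0" --pt "255 -0.0005 -0.013 -0.0012 0 0 0" --pt "255 -0.0005 -0.019 -0.0012 0 0 0" --pt "255 -0.0005 -0.025 -0.0012 0 0 0" --pt "255 -0.0005 -0.031 -0.0011 0 0 0" --pt "255 -0.0005 -0.037 -0.0011 0 0 0" --pt "255 -0.0005 -0.043 -0.0011 0 0 0"

```text
t: 13.08
position: [439.1, 97.3, 321.0]
eef_rot: [0.077, 0.986, -0.013, 0.144]
ft_force: [-0.2, 1.2, -0.6]
finger_gap: 0.222
finger_force: 107.5
```

```bash
python3 -c "
from ft import *
err();where()
print(ctrl.sense()['torque'].round(2))"
```

```text
t 13.0833 dp [13.9 94.2 -1.1] dR [ 0.004  0.002 -0.   ] q [-0.02  0.18 -0.34  2.23  0.41  0.53  0.73] F [-0.2  1.2 -0.6] gap 0.22200232088306646 107.52565026283264
foot ev -6.8 47.4 z 75.2 hd -9.0 tilt 16.7
[0.27 0.31 0.14]
```

Emit:
play_rows --pt "255 0 -0.006 0 0 0 0" --pt "255 0 -0.012 0 0 0 0" --pt "255 0 -0.018 0 0 0 0" --pt "255 0 -0.024 -0.0003 0 0 0" --pt "255 0 -0.03 -0.0003 0 0 0" --pt "255 0 -0.036 -0.0003 0 0 0" --pt "255 0 -0.042 -0.0003 0 0 0" --pt "255 0 -0.048 -0.0003 0 0 0"

```text
t: 13.75
position: [431.4, 50.0, 321.4]
eef_rot: [0.077, 0.986, -0.014, 0.144]
ft_force: [-0.0, 0.0, -1.7]
finger_gap: 0.221
finger_force: 107.4
```

Emit:
play_rows --pt "255 0 -0.006 0 0 0 0" --pt "255 0 -0.012 0 0 0 0" --pt "255 0 -0.018 0 0 0 0" --pt "255 0 -0.024 0 0 0 0" --pt "255 0 -0.03 0 0 0 0" --pt "255 0 -0.036 0 0 0 0" --pt "255 0 -0.042 0 0 0 0" --pt "255 0 -0.048 0 0 0 0"

```text
t: 14.42
position: [424.1, 2.7, 321.7]
eef_rot: [0.077, 0.986, -0.013, 0.145]
ft_force: [-0.1, 0.6, -3.1]
finger_gap: 0.218
finger_force: 107.4
```

```bash
cat > sh.py <<'E'
from ft import *
# white pieces in the top view: on the plate (z 84) / in tray
c=shot('top');P=c['pixels'];hsv=cv2.cvtColor(P,cv2.COLOR_RGB2HSV)
m=cv2.inRange(hsv,np.array((0,0,130)),np.array((40,70,255)))
k=np.zeros_like(m);k[150:250,228:355]=m[150:250,228:355]
n,l,st,ce=cv2.connectedComponentsWithStats(k)
for i in range(1,n):
    if st[i][4]>12:
        w=onz(c,*ce[i],80)[:2]-C; print('px',ce[i].round(1),'area',st[i][4],'ev',round(w@[np.cos(ps),np.sin(ps)],1),round(w@[-np.sin(ps),np.cos(ps)],1))
E
python3 -c "
from ft import *
err();where()
import sh"
```

```text
t 14.4167 dp [-15.  -94.6   0.8] dR [-0. -0. -0.] q [ 0.18  0.12 -0.3   2.29  0.26  0.47  1.09] F [-0.1  0.6 -3.1] gap 0.21757816085578702 107.38255620002747
foot ev -7.2 -48.4 z 75.9 hd -8.9 tilt 16.7
px [263.2 174.5] area 572 ev 64.5 15.1
px [295.  191.4] area 59 ev 32.8 -77.3
px [304.2 192.5] area 52 ev 34.1 -102.3
px [293.5 203.9] area 59 ev -1.7 -78.9
px [299. 212.] area 62 ev -20.7 -96.7
px [291.4 216.4] area 43 ev -35.9 -78.8
px [238.5 224. ] area 49 ev -79.9 57.2
px [272.1 242.9] area 435 ev -114.8 -39.6
px [245.4 246.1] area 52 ev -135.3 28.8
```

All five pieces lie in front of the scraper (ev y −77 to −102). I keep pushing.

Emit:
play_rows --pt "255 0 -0.005 0 0 0 0" --pt "255 0 -0.01 0 0 0 0" --pt "255 0 -0.015 0 0 0 0" --pt "255 0 -0.02 0 0 0 0" --pt "255 0 -0.025 0 0 0 0" --pt "255 0 -0.03 0 0 0 0" --pt "255 0 -0.035 0 0 0 0" --pt "255 0 -0.04 0 0 0 0"

```text
t: 15.13
position: [417.9, -36.8, 321.9]
eef_rot: [0.077, 0.986, -0.013, 0.145]
ft_force: [0.9, -0.9, -2.0]
finger_gap: 0.219
finger_force: 107.3
```

Emit:
play_rows --pt "255 0 -0.004 0 0 0 0" --pt "255 0 -0.008 0 0 0 0" --pt "255 0 -0.012 0 0 0 0" --pt "255 0 -0.016 0 0 0 0" --pt "255 0 -0.02 0 0 0 0" --pt "255 0 -0.023 0 0 0 0" --pt "255 0 -0.025 0 0 0 0" --pt "255 0 -0.025 0 0 0 0"

```text
t: 15.8
position: [414.0, -61.4, 321.9]
eef_rot: [0.077, 0.986, -0.013, 0.144]
ft_force: [-0.5, -0.0, -2.4]
finger_gap: 0.22
finger_force: 107.5
```

```bash
python3 -c "
from ft import *
err();where()
import sh"
```

```text
t 15.8 dp [-10.1 -64.1   0.2] dR [0.    0.    0.001] q [ 0.33  0.11 -0.27  2.3   0.14  0.45  1.36] F [-0.5 -0.  -2.4] gap 0.22044707341816344 107.46046900749207
foot ev -7.5 -113.3 z 76.2 hd -9.0 tilt 16.7
px [263.2 174.6] area 567 ev 64.3 15.2
px [317.  199.8] area 53 ev 20.1 -139.4
px [251.9 226.3] area 106 ev -80.1 20.7
px [323.6 245.4] area 68 ev -98.6 -175.5
px [284.5 245.9] area 58 ev -117.1 -73.6
px [304.2 246.4] area 166 ev -109.8 -125.1
```

```bash
python3 -c "
from ft import *
where()
plan([[E(-7,-113,92,2,-8.9),E(-7,40,92,6,-8.9)],[E(-7,120,92,4,-8.9),E(-7,120,140,3,-8.9)]])"
```

```text
foot ev -7.5 -113.0 z 76.2 hd -9.0 tilt 16.7
8 [[255, -0.0024, -0.0004, -0.0075, -0.0043, -0.0019, 0.0002], [255, -0.0047, -0.0008, -0.015, -0.0086, -0.0038, 0.0003], [255, -0.0046, 0.0247, -0.0151, -0.0086, -0.0038, 0.0003], [255, -0.0045, 0.0502, -0.0153, -0.0086, -0.0038, 0.0003], [255, -0.0045, 0.0757, -0.0154, -0.0086, -0.0038, 0.0003], [255, -0.0044, 0.1012, -0.0155, -0.0086, -0.0038, 0.0003], [255, -0.0043, 0.1267, -0.0157, -0.0086, -0.0038, 0.0003], [255, -0.0042, 0.1522, -0.0158, -0.0086, -0.0038, 0.0003]]
7 [[255, 0.0001, 0.02, -0.0, -0.0, 0.0, 0.0], [255, 0.0001, 0.04, -0.0, -0.0, 0.0, 0.0], [255, 0.0002, 0.06, -0.0001, -0.0, 0.0, 0.0], [255, 0.0003, 0.08, -0.0001, -0.0, 0.0, 0.0], [255, -0.0044, 0.08, -0.0154, -0.0, 0.0, 0.0], [255, -0.009, 0.08, -0.0307, -0.0, 0.0, 0.0], [255, -0.0136, 0.08, -0.046, -0.0, 0.0, 0.0]]
```

Emit:
play_rows --pt "255 -0.0024 0 -0.0075 0 0 0" --pt "255 -0.0047 0 -0.015 0 0 0" --pt "255 -0.0046 0.025 -0.015 0 0 0" --pt "255 -0.0045 0.05 -0.0153 0 0 0" --pt "255 -0.0045 0.0757 -0.0154 0 0 0" --pt "255 -0.0044 0.1012 -0.0155 0 0 0" --pt "255 -0.0043 0.1267 -0.0157 0 0 0" --pt "255 -0.0042 0.152 -0.0158 0 0 0"

```text
t: 16.52
position: [437.5, 90.9, 338.9]
eef_rot: [0.077, 0.986, -0.013, 0.146]
ft_force: [0.4, -0.1, -2.3]
finger_gap: 0.217
finger_force: 107.7
```

Emit:
play_rows --pt "255 0 0.02 0 0 0 0" --pt "255 0 0.04 0 0 0 0" --pt "255 0 0.06 0 0 0 0" --pt "255 0.0003 0.08 0 0 0 0" --pt "255 -0.0044 0.08 -0.0154 0 0 0" --pt "255 -0.009 0.08 -0.0307 0 0 0" --pt "255 -0.0136 0.08 -0.046 0 0 0" --pt "255 -0.0136 0.08 -0.046 0 0 0"

```text
t: 17.18
position: [450.7, 170.0, 389.2]
eef_rot: [0.077, 0.986, -0.012, 0.148]
ft_force: [0.8, -0.0, -1.6]
finger_gap: 0.219
finger_force: 108.5
```

```bash
python3 -c "
from ft import *
err();where()
import sh
from ft import *
c=shot('top');d=shot('scene')
a=cv2.resize(c['pixels'][150:250,215:365,::-1],(600,400),interpolation=cv2.INTER_CUBIC);b=cv2.resize(d['pixels'][190:290,190:340,::-1],(600,400),interpolation=cv2.INTER_CUBIC)
cv2.imwrite('pics/c7.png',cv2.resize(np.vstack([a,b]),(450,600),interpolation=cv2.INTER_AREA))
"
```

```text
t 17.1833 dp [1.3 1.5 3.6] dR [ 0.001 -0.004 -0.001] q [-0.07  0.14 -0.44  2.09  0.36  0.73  0.66] F [ 0.8 -0.  -1.6] gap 0.21883791436857788 108.49962115287781
foot ev -5.4 121.6 z 143.7 hd -8.9 tilt 17.0
px [262.9 174.9] area 571 ev 63.3 15.7
px [308.8 194.7] area 17 ev 30.1 -115.3
px [314.9 199.8] area 89 ev 19.1 -133.6
px [308.5 222. ] area 137 ev -43.3 -126.2
px [266.  228.7] area 115 ev -80.2 -17.3
```

View pics/c7.png

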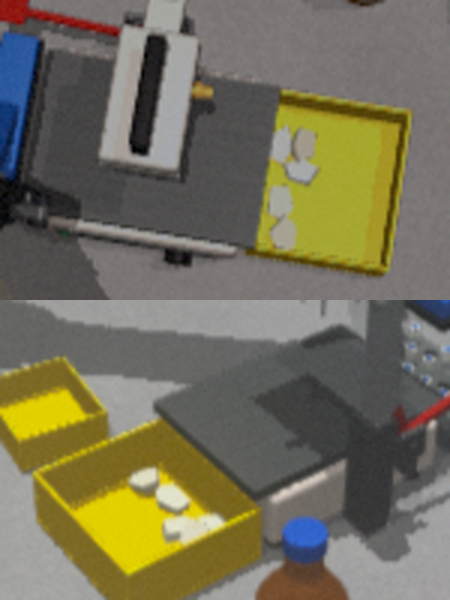

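The final picture shows all five pieces in the large yellow tray (top view around (280–315,140–235) of the crop) and a clear plate. Next I bring the scraper back to the mat.

```bash
python3 -c "
from ft import *
where()
M=np.array([537,392])
W=lambda f,z,hd,n,cl=255:(cl,G(f,z,hd),hd,th,n)
plan([[W((555,255),142,-2,5),W((538,370),140,3,3)],[W(M,120,3,2),W(M,15,3,6)],[W(M,5.5,3,5),W(M,4.8,3,3)]],save=False)"
```

```text
foot ev -7.4 119.3 z 139.5 hd -9.0 tilt 16.7
8 [[255, 0.0056, 0.0174, -0.0023, -0.0156, -0.0007, -0.046], [255, 0.0112, 0.0349, -0.0045, -0.0313, -0.0015, -0.0921], [255, 0.0167, 0.0523, -0.0068, -0.0469, -0.0022, -0.1381], [255, 0.0223, 0.0697, -0.009, -0.0626, -0.0029, -0.1841], [255, 0.0279, 0.0872, -0.0113, -0.0782, -0.0037, -0.2302], [255, 0.0386, 0.1207, -0.0139, -0.095, -0.0038, -0.2859], [255, 0.0492, 0.1542, -0.0166, -0.1117, -0.0039, -0.3416], [255, 0.0599, 0.1877, -0.0193, -0.1285, -0.004, -0.3973]]
8 [[255, 0.0028, 0.011, 0.0096, 0.0, -0.0, 0.0], [255, 0.0056, 0.022, 0.0192, 0.0, -0.0, 0.0], [255, 0.0107, 0.022, 0.036, 0.0, -0.0, 0.0], [255, 0.0158, 0.022, 0.0527, 0.0, -0.0, 0.0], [255, 0.0208, 0.022, 0.0695, 0.0, -0.0, 0.0], [255, 0.0259, 0.022, 0.0862, 0.0, -0.0, 0.0], [255, 0.0309, 0.022, 0.103, 0.0, -0.0, 0.0], [255, 0.036, 0.022, 0.1197, 0.0, -0.0, 0.0]]
8 [[255, 0.0005, -0.0, 0.0018, 0.0, -0.0, 0.0], [255, 0.0011, -0.0, 0.0037, 0.0, -0.0, 0.0], [255, 0.0016, -0.0, 0.0055, 0.0, -0.0, 0.0], [255, 0.0022, -0.0, 0.0073, 0.0, -0.0, 0.0], [255, 0.0027, -0.0, 0.0091, 0.0, -0.0, 0.0], [255, 0.0028, -0.0, 0.0094, 0.0, -0.0, 0.0], [255, 0.0029, -0.0, 0.0096, 0.0, -0.0, 0.0], [255, 0.0029, -0.0, 0.0098, 0.0, -0.0, 0.0]]
```

Emit:
play_rows --pt "255 0.0056 0.0174 -0.0023 -0.0156 0 -0.046" --pt "255 0.0112 0.035 -0.0045 -0.0313 -0.0015 -0.092" --pt "255 0.0167 0.0523 -0.0068 -0.0469 -0.002 -0.138" --pt "255 0.0223 0.07 -0.009 -0.0626 -0.003 -0.184" --pt "255 0.028 0.0872 -0.0113 -0.0782 -0.0037 -0.23" --pt "255 0.0386 0.1207 -0.0139 -0.095 -0.0038 -0.286" --pt "255 0.0492 0.154 -0.0166 -0.1117 -0.004 -0.3416" --pt "255 0.06 0.1877 -0.0193 -0.1285 -0.004 -0.3973"

```text
t: 18.0
position: [416.0, 364.4, 384.4]
eef_rot: [-0.026, 0.989, 0.003, 0.145]
ft_force: [0.6, 0.9, -2.2]
finger_gap: 0.219
finger_force: 108.4
```

Emit:
play_rows --pt "255 0.0028 0.011 0.0096 0 0 0" --pt "255 0.0056 0.022 0.019 0 0 0" --pt "255 0.0107 0.022 0.036 0 0 0" --pt "255 0.0158 0.022 0.0527 0 0 0" --pt "255 0.0208 0.022 0.07 0 0 0" --pt "255 0.026 0.022 0.086 0 0 0" --pt "255 0.031 0.022 0.1 0 0 0" --pt "255 0.031 0.022 0.1 0 0 0"

```text
t: 18.67
position: [412.9, 384.0, 276.5]
eef_rot: [-0.026, 0.989, 0.001, 0.143]
ft_force: [-0.4, -0.4, -2.8]
finger_gap: 0.218
finger_force: 108.5
```

```bash
python3 -c "
from ft import *
where();g,hd,t=sync();h=np.radians(hd);print('foot',g[:2]-ox*np.array([np.cos(h),np.sin(h)]))
M=np.array([537,392])
W=lambda f,z,hd,n,cl=255:(cl,G(f,z,hd),hd,th,n)
plan([[W(M,7,3,6),W(M,5,3,2)]],save=False)"
```

```text
foot ev -79.1 351.8 z 30.6 hd 3.0 tilt 16.4
foot [533.55141028 389.62540128]
8 [[255, 0.0007, 0.0003, 0.0039, -0.0015, -0.0023, 0.0006], [255, 0.0014, 0.0005, 0.0079, -0.0031, -0.0045, 0.0011], [255, 0.0021, 0.0008, 0.0118, -0.0046, -0.0068, 0.0017], [255, 0.0029, 0.0011, 0.0157, -0.0061, -0.009, 0.0022], [255, 0.0036, 0.0013, 0.0197, -0.0076, -0.0113, 0.0028], [255, 0.0043, 0.0016, 0.0236, -0.0092, -0.0135, 0.0033], [255, 0.0046, 0.0016, 0.0246, -0.0092, -0.0135, 0.0033], [255, 0.0048, 0.0016, 0.0255, -0.0092, -0.0135, 0.0033]]
```

Emit:
play_rows --pt "255 0.0007 0 0.004 0 0 0" --pt "255 0.0014 0.0005 0.008 0 0 0" --pt "255 0.002 0.001 0.012 0 0 0" --pt "255 0.003 0.001 0.016 0 0 0" --pt "255 0.0036 0.0015 0.02 0 0 0" --pt "255 0.0043 0.0016 0.0235 0 0 0" --pt "255 0.0046 0.0016 0.0245 0 0 0" --pt "255 0.0048 0.0016 0.0255 0 0 0"

```text
t: 19.33
position: [417.1, 387.5, 255.1]
eef_rot: [-0.026, 0.989, 0.004, 0.146]
ft_force: [0.0, 0.2, -1.6]
finger_gap: 0.218
finger_force: 108.6
```

Emit:
play_rows --pt "255 0.0001 0 0.0005 0 0 0" --pt "255 0.0002 0 0.0008 0 0 0" --pt "255 0.0002 0 0.0008 0 0 0"

```text
t: 19.58
position: [417.2, 387.6, 254.5]
eef_rot: [-0.026, 0.989, 0.004, 0.146]
ft_force: [0.5, 0.0, -2.6]
finger_gap: 0.225
finger_force: 108.6
```

```bash
python3 -c "
from ft import *
where();g,hd,t=sync();h=np.radians(hd);print('foot',g[:2]-ox*np.array([np.cos(h),np.sin(h)]),ctrl.sense()['ft_force'],ctrl.sense()['torque'])
"
```

```text
foot ev -74.6 356.9 z 8.8 hd 3.0 tilt 16.8
foot [538.75849844 394.01605292] [ 4.89776976e-01  2.15306578e-03 -2.63326281e+00] [-0.04520754  0.6479168  -0.01084988]
```

Emit:
play_rows --pt "255 0.0003 0 0.001 0 0 0" --pt "255 0.0006 0 0.002 0 0 0" --pt "255 0.0009 0 0.003 0 0 0" --pt "255 0.0012 0 0.004 0 0 0" --pt "255 0.0013 0 0.0044 0 0 0" --pt "255 0.0013 0 0.0044 0 0 0" --pt "255 0.0013 0 0.0044 0 0 0"

```text
t: 20.17
position: [417.1, 387.5, 249.9]
eef_rot: [-0.026, 0.989, 0.004, 0.146]
ft_force: [-0.4, -0.3, -0.6]
finger_gap: 0.217
finger_force: 108.9
```

```bash
python3 -c "
from ft import *
where();g,hd,t=sync();h=np.radians(hd);print('foot',g[:2]-ox*np.array([np.cos(h),np.sin(h)]),ctrl.sense()['ft_force'],ctrl.sense()['torque'])
"
```

```text
foot ev -74.6 356.9 z 4.2 hd 3.0 tilt 16.8
foot [538.71518783 393.99348163] [-0.35702058 -0.32432645 -0.64246551] [-0.08590636  0.54792296 -0.02284512]
```

```bash
python3 -c "
from ft import *
g,hd,t=sync()
T=lambda z:(676,157,z+18)
plan([[(90,tuple(g),hd,t,4)],[(90,(g[0]-10,g[1],g[2]+70),hd,t,3),(90,(g[0]-10,g[1],g[2]+190),hd,t,4)],[(255,(580,270,265),-3,8,6)],[(255,T(200),-8.7,0,5),(255,T(145),-8.7,0,3)]],save=False)
"
```

```text
4 [[90, 0.0, 0.0, 0.0, 0.0, -0.0, -0.0], [90, 0.0, 0.0, 0.0, 0.0001, -0.0, -0.0], [90, 0.0, 0.0, 0.0, 0.0001, -0.0, -0.0], [90, 0.0, 0.0, 0.0, 0.0001, -0.0, -0.0]]
7 [[90, -0.0036, 0.0002, -0.0233, 0.0, -0.0, -0.0], [90, -0.0071, 0.0004, -0.0466, 0.0, -0.0, -0.0], [90, -0.0107, 0.0005, -0.0699, 0.0, -0.0, -0.0], [90, -0.0193, 0.0005, -0.0986, 0.0, -0.0, -0.0], [90, -0.028, 0.0005, -0.1273, 0.0, -0.0, -0.0], [90, -0.0366, 0.0005, -0.1561, 0.0, -0.0, -0.0], [90, -0.0453, 0.0005, -0.1848, 0.0, -0.0, -0.0]]
6 [[255, -0.0221, -0.0207, 0.0104, 0.0075, 0.0511, 0.0343], [255, -0.0442, -0.0414, 0.0208, 0.0151, 0.1021, 0.0686], [255, -0.0663, -0.0621, 0.0312, 0.0226, 0.1532, 0.1029], [255, -0.0884, -0.0828, 0.0416, 0.0302, 0.2042, 0.1371], [255, -0.1105, -0.1035, 0.052, 0.0377, 0.2553, 0.1714], [255, -0.1326, -0.1242, 0.0624, 0.0453, 0.3063, 0.2057]]
8 [[255, -0.0232, -0.0216, 0.0124, 0.0028, 0.0558, 0.0397], [255, -0.0463, -0.0431, 0.0249, 0.0055, 0.1116, 0.0795], [255, -0.0695, -0.0647, 0.0373, 0.0083, 0.1674, 0.1192], [255, -0.0927, -0.0863, 0.0497, 0.0111, 0.2232, 0.1589], [255, -0.1158, -0.1078, 0.0622, 0.0138, 0.2791, 0.1987], [255, -0.1133, -0.1078, 0.0803, 0.0138, 0.2791, 0.1987], [255, -0.1107, -0.1078, 0.0985, 0.0138, 0.2791, 0.1987], [255, -0.1082, -0.1078, 0.1166, 0.0138, 0.2791, 0.1987]]
```

Emit:
play_rows --pt "90 0 0 0 0 0 0" --pt "90 0 0 0 0 0 0" --pt "90 0 0 0 0 0 0" --pt "90 0 0 0 0 0 0" --pt "90 0 0 0 0 0 0"

```text
t: 20.58
position: [417.3, 387.6, 250.0]
eef_rot: [-0.026, 0.989, 0.004, 0.146]
ft_force: [-0.8, 0.1, 0.1]
finger_gap: 0.648
finger_force: 0.0
```

Emit:
play_rows --pt "90 -0.0036 0 -0.0233 0 0 0" --pt "90 -0.0071 0 -0.0466 0 0 0" --pt "90 -0.0107 0 -0.07 0 0 0" --pt "90 -0.0193 0 -0.0986 0 0 0" --pt "90 -0.028 0 -0.1273 0 0 0" --pt "90 -0.0366 0 -0.156 0 0 0" --pt "90 -0.0453 0 -0.185 0 0 0" --pt "90 -0.0453 0 -0.185 0 0 0"

```text
t: 21.25
position: [408.0, 388.8, 447.0]
eef_rot: [-0.026, 0.988, 0.007, 0.15]
ft_force: [-0.1, 0.7, 0.7]
finger_gap: 0.646
finger_force: 0.0
```

Emit:
play_rows --pt "255 -0.022 -0.0207 0.01 0.0075 0.051 0.034" --pt "255 -0.0442 -0.0414 0.0208 0.015 0.1021 0.0686" --pt "255 -0.0663 -0.062 0.0312 0.0226 0.1532 0.103" --pt "255 -0.0884 -0.0828 0.0416 0.03 0.2042 0.137" --pt "255 -0.1105 -0.1035 0.052 0.0377 0.2553 0.1714" --pt "255 -0.1326 -0.1242 0.0624 0.0453 0.3063 0.2057" --pt "255 -0.1326 -0.1242 0.0624 0.0453 0.3063 0.2057"

```text
t: 21.83
position: [564.2, 263.3, 416.9]
eef_rot: [0.032, 0.997, -0.004, 0.07]
ft_force: [0.6, -1.4, -0.3]
finger_gap: 0.003
finger_force: 0.0
```

```bash
python3 -c "
from ft import *
print(sync(),ctrl.sense()['finger_gap'])
c=shot('top');hsv=cv2.cvtColor(c['pixels'],cv2.COLOR_RGB2HSV)
def bl(lo,hi,z,roi,mn=8):
    m=cv2.inRange(hsv,np.array(lo),np.array(hi));k=np.zeros_like(m);x0,y0,x1,y1=roi;k[y0:y1,x0:x1]=m[y0:y1,x0:x1]
    for q in cv2.findContours(k,0,1)[0]:
        if cv2.contourArea(q)>mn:
            w=np.array([onz(c,*p,z)[:2] for p in q[:,0]],np.float32);r=cv2.minAreaRect(w);print(np.round(r[0],1),np.round(r[1],1),round(r[2],1))
print('blue');bl((100,120,40),(125,255,255),34,(100,160,175,262))
T=lambda z:(676,157,z+18)
plan([[(255,T(200),-8.7,0,5),(255,T(145),-8.7,0,3)]],save=False)
"
```

```text
(array([585.68047764, 261.37003477, 263.4409929 ]), np.float64(-3.6760858268016694), np.float64(8.005860109233986)) 0.0031426619179362294
blue
[457.6 411.1] [14.1 13.7] 3.3
[504.5 391.4] [44.8 81.3] 80.4
8 [[255, -0.0222, -0.0198, 0.0121, 0.0009, 0.0559, 0.0351], [255, -0.0444, -0.0395, 0.0241, 0.0018, 0.1118, 0.0702], [255, -0.0666, -0.0593, 0.0362, 0.0027, 0.1677, 0.1054], [255, -0.0889, -0.079, 0.0483, 0.0036, 0.2236, 0.1405], [255, -0.1111, -0.0988, 0.0604, 0.0045, 0.2795, 0.1756], [255, -0.1085, -0.0987, 0.0785, 0.0045, 0.2795, 0.1756], [255, -0.106, -0.0986, 0.0967, 0.0045, 0.2795, 0.1756], [255, -0.1034, -0.0986, 0.1148, 0.0045, 0.2795, 0.1756]]
```

Emit:
play_rows --pt "255 -0.022 -0.0198 0.012 0 0.056 0.035" --pt "255 -0.0444 -0.0395 0.024 0.0018 0.112 0.07" --pt "255 -0.0666 -0.0593 0.036 0.0027 0.168 0.105" --pt "255 -0.089 -0.079 0.048 0.0036 0.2236 0.14" --pt "255 -0.111 -0.0988 0.06 0.0045 0.2795 0.1756" --pt "255 -0.1085 -0.0987 0.0785 0.0045 0.2795 0.1756" --pt "255 -0.106 -0.0986 0.0967 0.0045 0.2795 0.1756" --pt "255 -0.1034 -0.0986 0.1148 0.0045 0.2795 0.1756"

```text
t: 22.55
position: [671.4, 166.3, 318.3]
eef_rot: [0.07, 0.998, 0.002, -0.0]
ft_force: [-0.4, 0.7, -0.6]
finger_gap: 0.001
finger_force: 0.0
```

Emit:
play_rows --pt "255 0 0 0 0 0 0" --pt "255 0 0 0 0 0 0"

```text
t: 22.72
position: [670.6, 166.8, 318.3]
eef_rot: [0.069, 0.998, 0.002, -0.001]
ft_force: [0.3, -0.1, 0.5]
finger_gap: 0.0
finger_force: 0.0
```

```bash
python3 -c "
from ft import *
print(sync(),ctrl.sense()['q'].round(2))
T=lambda z:(676,157,z+18)
plan([[(255,T(113),-8.7,0,3),(255,T(77),-8.7,0,5)]],save=False)
"
```

```text
(array([670.17377266, 167.38285391, 163.2739282 ]), np.float64(-7.943369735355256), np.float64(0.260181646230301)) [ 0.01  0.66 -0.44  1.51  0.3   1.04  0.93]
8 [[255, -0.0023, -0.003, 0.0107, 0.0022, -0.002, 0.0088], [255, -0.0046, -0.006, 0.0215, 0.0045, -0.0041, 0.0176], [255, -0.0068, -0.0091, 0.0322, 0.0067, -0.0061, 0.0264], [255, -0.0069, -0.0091, 0.0394, 0.0067, -0.0061, 0.0264], [255, -0.0069, -0.0091, 0.0466, 0.0067, -0.0061, 0.0264], [255, -0.0069, -0.0091, 0.0538, 0.0067, -0.0061, 0.0264], [255, -0.0069, -0.0092, 0.061, 0.0067, -0.0061, 0.0264], [255, -0.0069, -0.0092, 0.0682, 0.0067, -0.0061, 0.0264]]
```

Emit:
play_rows --pt "255 -0.0023 -0.003 0.0107 0 0 0.009" --pt "255 -0.0046 -0.006 0.0215 0 0 0.0176" --pt "255 -0.0068 -0.009 0.032 0.0067 -0.006 0.0264" --pt "255 -0.007 -0.009 0.0394 0.0067 -0.006 0.0264" --pt "255 -0.007 -0.009 0.0466 0.0067 -0.006 0.0264" --pt "255 -0.007 -0.009 0.0538 0.0067 -0.006 0.0264" --pt "255 -0.007 -0.009 0.061 0.0067 -0.006 0.0264" --pt "255 -0.007 -0.009 0.0685 0.0067 -0.006 0.0264"

```text
t: 23.38
position: [677.1, 156.3, 249.9]
eef_rot: [0.076, 0.997, 0.0, 0.001]
ft_force: [1.1, -0.5, 0.9]
finger_gap: 0.001
finger_force: 0.4
```

Emit:
play_rows --pt "255 0 0 0 0 0 0" --pt "255 0 0 0 0 0 0" --pt "255 0 0 0 0 0 0" --pt "255 0 0 0 0 0 0" --pt "255 0 0 0 0 0 0" --pt "255 0 0 0 0 0 0" --pt "255 0 0 0 0 0 0" --pt "255 0 0 0 0 0 0"

```text
t: 24.05
position: [677.2, 156.3, 250.9]
eef_rot: [0.077, 0.997, 0.0, 0.001]
ft_force: [-0.6, 0.4, 1.2]
finger_gap: -0.001
finger_force: 0.4
```

Emit:
play_rows --pt "255 0 0 0 0 0 0" --pt "255 0 0 0 0 0 0" --pt "255 0 0 0 0 0 0" --pt "255 0 0 0 0 0 0" --pt "255 0 0 0 0 0 0" --pt "255 0 0 0 0 0 0"

```text
t: 24.55
position: [677.2, 156.3, 250.7]
eef_rot: [0.077, 0.997, 0.0, 0.001]
ft_force: [-0.3, -1.1, 0.6]
finger_gap: 0.0
finger_force: 0.4
```

```bash
cat > chk.py <<'E'
from ft import *
print(sync(),ctrl.sense()['ft_force'])
d=shot('scene');h=cv2.cvtColor(d['pixels'],cv2.COLOR_RGB2HSV)
# orange valve on the head: at start px ~(284,209), raised ~(285,174)
m=cv2.inRange(h,np.array((10,140,90)),np.array((22,255,255)));k=np.zeros_like(m);k[140:230,260:310]=m[140:230,260:310]
n,l,st,ce=cv2.connectedComponentsWithStats(k);print('valve',[(ce[i].round(1),st[i][4]) for i in range(1,n) if st[i][4]>4])
o=cv2.imread('pics/scene1.png')[:,:,::-1];h=cv2.cvtColor(np.ascontiguousarray(o),cv2.COLOR_RGB2HSV)
m=cv2.inRange(h,np.array((10,140,90)),np.array((22,255,255)));k=np.zeros_like(m);k[140:230,260:310]=m[140:230,260:310]
n,l,st,ce=cv2.connectedComponentsWithStats(k);print('valve at start',[(ce[i].round(1),st[i][4]) for i in range(1,n) if st[i][4]>4])
E
python3 chk.py
```

```text
(array([677.55930447, 156.33549368,  95.73452412]), np.float64(-8.7808510830518), np.float64(0.14562833481189363)) [-0.2964716  -1.0694483   0.55683911]
valve [(array([283.8, 208.3]), np.int32(19))]
valve at start [(array([283.7, 208.2]), np.int32(21))]
```

The head is back at its start height (valve pixel (283.8,208.3) against (283.7,208.2) at the start). I now let go of the lever and retreat.

Emit:
play_rows --pt "255 0 0 -0.015 0 0 0" --pt "255 0 0 -0.035 0 0 0" --pt "255 0 0 -0.065 0 0 0" --pt "255 0 0 -0.1 0 0 0" --pt "255 0 0 -0.14 0 0 0" --pt "255 0 0 -0.18 0 0 0" --pt "255 0 0 -0.18 0 0 0" --pt "255 0 0 -0.18 0 0 0"

```text
t: 25.27
position: [677.4, 156.8, 436.2]
eef_rot: [0.077, 0.997, 0.001, 0.005]
ft_force: [-0.5, 0.8, -1.1]
finger_gap: -0.0
finger_force: 0.0
```

```bash
python3 chk.py; python3 -c "
from ft import *
d=shot('scene');c=shot('top')
def bl(c,lo,hi,roi,mn=8):
    h=cv2.cvtColor(np.ascontiguousarray(c),cv2.COLOR_RGB2HSV);m=cv2.inRange(h,np.array(lo),np.array(hi));k=np.zeros_like(m);x0,y0,x1,y1=roi;k[y0:y1,x0:x1]=m[y0:y1,x0:x1]
    n,l,st,ce=cv2.connectedComponentsWithStats(k);return [(st[i].tolist(),ce[i].round(1).tolist()) for i in range(1,n) if st[i][4]>mn]
s0=cv2.imread('pics/scene1.png')[:,:,::-1];t0=cv2.imread('pics/top1.png')[:,:,::-1]
B=((100,120,40),(125,255,255));Rd=((0,150,80),(6,255,255));W=((0,0,130),(40,70,255))
for n,a,b in(('start',s0,t0),('now',d['pixels'],c['pixels'])):
    print(n,'blue scene',bl(a,*B,(325,140,395,210)),'blue top',bl(b,*B,(100,160,175,262)),'lever scene',bl(a,*Rd,(310,195,380,250)),'tray white',bl(b,*W,(298,180,352,240)))
df=np.abs(t0.astype(int)-c['pixels']).sum(2)>90
n,l,st,ce=cv2.connectedComponentsWithStats(df.astype(np.uint8));print('changed',[(st[i].tolist()) for i in range(1,n) if st[i][4]>40])
"
```

```text
(array([679.12597399, 157.12724059, 281.18487035]), np.float64(-8.784580629027607), np.float64(0.6327790714967451)) [-0.54607148  0.75806424 -1.10041068]
valve [(array([283.7, 208.3]), np.int32(21))]
valve at start [(array([283.7, 208.2]), np.int32(21))]
start blue scene [([342, 151, 42, 47, 585], [359.9, 178.2])] blue top [([123, 183, 19, 49, 633], [134.2, 206.7]), ([123, 232, 6, 6, 30], [125.7, 234.1])] lever scene [([325, 208, 38, 25, 123], [346.6, 218.0])] tray white []
now blue scene [([341, 151, 42, 46, 581], [359.3, 177.7])] blue top [([123, 183, 18, 51, 616], [133.5, 207.6]), ([123, 233, 6, 6, 29], [125.6, 235.1])] lever scene [([352, 208, 11, 7, 45], [356.8, 210.8]), ([329, 226, 6, 5, 11], [332.1, 228.1])] tray white [([306, 192, 6, 6, 12], [309.2, 194.2]), ([306, 193, 15, 15, 91], [314.5, 199.7]), ([304, 212, 10, 21, 136], [308.5, 222.0])]
changed [[191, 42, 18, 30, 63], [208, 47, 16, 32, 129], [158, 63, 26, 43, 395], [176, 73, 14, 6, 52], [204, 82, 35, 38, 504], [181, 114, 23, 48, 123], [241, 118, 14, 28, 85], [211, 147, 84, 94, 3205], [280, 184, 8, 12, 56], [305, 192, 16, 20, 205], [304, 212, 9, 21, 139], [199, 226, 136, 155, 5866], [10, 256, 71, 49, 1543], [89, 257, 84, 49, 2291], [172, 279, 22, 22, 277], [0, 283, 54, 32, 777], [164, 285, 7, 19, 59], [329, 295, 13, 15, 82], [286, 303, 41, 27, 370], [0, 312, 3, 30, 57], [40, 316, 122, 103, 2643], [2, 336, 15, 12, 42], [18, 337, 12, 17, 73], [128, 340, 60, 31, 848], [277, 355, 29, 30, 162], [74, 368, 17, 19, 84], [175, 377, 11, 18, 41], [258, 377, 62, 43, 1319], [204, 378, 47, 42, 557], [170, 396, 10, 24, 44], [107, 411, 33, 9, 153]]
```

```bash
python3 -c "
from workcell import ctrl
print(ctrl.hand_in())"
```

```text
the job is handed in; nothing more can be done
None
```

I handed the job in at about 25 s: all five pieces in the yellow tray, scraper standing on its mat, head fully down and nothing held (checked by camera), with no judging result returned.

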